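# Size wooden blanks on a stepped gauge and box them

## Task

Find the size of every wooden disc blank on the stepped gauge: try each one from the smallest step upward, and let go of it only in the first step that it enters, never in one too big for it. When all the blanks lie sized in their steps together, slide the sorting box's cover open if it is not yet, put each blank flat into the compartment with the same number as its step, and slide the cover fully home; leave the glass dish where it is.

Things in the scene. Friction and masses are not known exactly. Their poses are not given: they have to be found in the camera images.
- gauge: Fixed sizing gauge: aluminium plate 256 (its x) x 76 (its y) x 14 mm high, lying on the table with its x axis roughly away from the robot; origin at the centre of its underside. Four blind round steps (recesses) lie in a row along its x, 60 mm apart, smallest nearest the robot, each 6 mm deep with a 1.5 mm chamfered mouth; 1 to 4 small pips beside each. Position and yaw vary.
- step1 (a point): Centre of the floor of gauge step 1 (35 mm across, 6 mm deep: the floor is 8 mm above the table, the plate's top 14 mm above the table); axes as the gauge's.
- step2 (a point): Centre of the floor of gauge step 2 (41 mm across, 6 mm deep: the floor is 8 mm above the table, the plate's top 14 mm above the table); axes as the gauge's.
- step3 (a point): Centre of the floor of gauge step 3 (47 mm across, 6 mm deep: the floor is 8 mm above the table, the plate's top 14 mm above the table); axes as the gauge's.
- step4 (a point): Centre of the floor of gauge step 4 (53 mm across, 6 mm deep: the floor is 8 mm above the table, the plate's top 14 mm above the table); axes as the gauge's.
- box: Fixed wooden sorting box, 229 mm wide (its y) and 130 mm (its x), origin at the centre of its underside; its front looks to its -x, roughly towards the robot. Four compartments in a row along its y, each 120 mm long (x), floor 4 mm thick, cross walls 5 mm thick and 26 mm high above the table; the two outer side walls are 35 mm high and run on 132 mm behind the box as runners for the cover. 1 to 4 pips on the front mark the compartments. Position and yaw vary.
- bay1 (a point): Centre of the floor of compartment 1, 42 mm wide (y) and 120 mm long (x), 4 mm above the table; takes the blank that fits gauge step 1. Compartment 1 is at the box's +y end (left seen from the robot). Axes as the box's.
- bay2 (a point): Centre of the floor of compartment 2, 48 mm wide (y) and 120 mm long (x), 4 mm above the table; takes the blank that fits gauge step 2. Compartment 1 is at the box's +y end (left seen from the robot). Axes as the box's.
- bay3 (a point): Centre of the floor of compartment 3, 54 mm wide (y) and 120 mm long (x), 4 mm above the table; takes the blank that fits gauge step 3. Compartment 1 is at the box's +y end (left seen from the robot). Axes as the box's.
- bay4 (a point): Centre of the floor of compartment 4, 60 mm wide (y) and 120 mm long (x), 4 mm above the table; takes the blank that fits gauge step 4. Compartment 1 is at the box's +y end (left seen from the robot). Axes as the box's.
- cover (a joint): Flat plywood cover of the box, on its slide: 0 = fully home over the compartments, grows as it slides along the box's +x, away from the robot; 0.125 m = stop, all compartments free. Stays where it is left, friction about 1.5 N. Its top is 32 mm above the table. At the start it is home or up to 25 mm open.
- cover_grip (a point): Centre of the upright finger bar on the cover: 14 mm thick (along the box's x), 56 mm wide (y), standing 24 mm up from the cover's top (from 32 to 56 mm above the table), near the cover's front edge; moves with the cover. This point is 47 mm above the table. Axes as the box's.
- blank_a_center (a point): Centre (half-way up) of a turned wooden disc blank, 16 mm thick, between 32 and 50 mm across, 30 g, rims chamfered 1.5 mm; its z axis is the disc's axis. Three or all four of the four blanks are present, no two of one size; each is 3 mm smaller than one of the gauge's steps and 3 mm too big for the next smaller step. Which blank is which size is not told: the gauge shows it. May be absent.
- blank_b_center (a point): Centre (half-way up) of a turned wooden disc blank, 16 mm thick, between 32 and 50 mm across, 30 g, rims chamfered 1.5 mm; its z axis is the disc's axis. Three or all four of the four blanks are present, no two of one size; each is 3 mm smaller than one of the gauge's steps and 3 mm too big for the next smaller step. Which blank is which size is not told: the gauge shows it. May be absent.
- blank_c_center (a point): Centre (half-way up) of a turned wooden disc blank, 16 mm thick, between 32 and 50 mm across, 30 g, rims chamfered 1.5 mm; its z axis is the disc's axis. Three or all four of the four blanks are present, no two of one size; each is 3 mm smaller than one of the gauge's steps and 3 mm too big for the next smaller step. Which blank is which size is not told: the gauge shows it. May be absent.
- blank_d_center (a point): Centre (half-way up) of a turned wooden disc blank, 16 mm thick, between 32 and 50 mm across, 30 g, rims chamfered 1.5 mm; its z axis is the disc's axis. Three or all four of the four blanks are present, no two of one size; each is 3 mm smaller than one of the gauge's steps and 3 mm too big for the next smaller step. Which blank is which size is not told: the gauge shows it. May be absent.
- dish_mid (a point): Octagonal glass dish, 67 mm across and 18 mm high; a bystander, centre of its underside.
Not all that is in view belongs to the job. What is shaped like the part that bears blank_c_center but red is not meant.

How it is judged:
On the way, in this order (a step that is already met when the one before it is completed fails the run):
1. a blank is tried at the smallest step (entering it or resting on its mouth) (((horizontal distance between blank_c_center and step1 below 0.008 m and z of blank_c_center in the frame of step1 below 0.0165 m) or (horizontal distance between blank_a_center and step1 below 0.008 m and z of blank_a_center in the frame of step1 below 0.0165 m) or (horizontal distance between blank_d_center and step1 below 0.008 m and z of blank_d_center in the frame of step1 below 0.0165 m) or (horizontal distance between blank_b_center and step1 below 0.008 m and z of blank_b_center in the frame of step1 below 0.0165 m))), for 0.05 s.
2. every blank present lies, let go, in the smallest gauge step that it enters, all at one time (horizontal distance between blank_c_center and step1 below 0.004 m and z of blank_c_center in the frame of step1 below 0.0105 m and contact force between the fingers and blank_c below 0.1 N and horizontal distance between blank_a_center and step2 below 0.004 m and z of blank_a_center in the frame of step2 below 0.0105 m and contact force between the fingers and blank_a below 0.1 N and horizontal distance between blank_d_center and step3 below 0.004 m and z of blank_d_center in the frame of step3 below 0.0105 m and contact force between the fingers and blank_d below 0.1 N and horizontal distance between blank_b_center and step4 below 0.004 m and z of blank_b_center in the frame of step4 below 0.0105 m and contact force between the fingers and blank_b below 0.1 N), for 0.2 s.
At the end, for the whole second after the job is handed in: Every blank present lies flat and at rest on the floor of the compartment whose number is that of its gauge step (smallest step it enters), and the cover is home to within 4 mm (y of blank_c_center in the frame of bay1 between -0.008 and 0.008 m and x of blank_c_center in the frame of bay1 between -0.06 and 0.06 m and z of blank_c_center in the frame of bay1 below 0.012 m and linear speed of each of blank_c, blank_a, blank_d, blank_b below 0.02 m/s and y of blank_a_center in the frame of bay2 between -0.008 and 0.008 m and x of blank_a_center in the frame of bay2 between -0.06 and 0.06 m and z of blank_a_center in the frame of bay2 below 0.012 m and y of blank_d_center in the frame of bay3 between -0.008 and 0.008 m and x of blank_d_center in the frame of bay3 between -0.06 and 0.06 m and z of blank_d_center in the frame of bay3 below 0.012 m and y of blank_b_center in the frame of bay4 between -0.008 and 0.008 m and x of blank_b_center in the frame of bay4 between -0.06 and 0.06 m and z of blank_b_center in the frame of bay4 below 0.012 m and value of joint cover below 0.004 m and velocity of joint cover below 0.01 m/s); the robot touches nothing.
It fails at once if a blank is let go lying in a gauge step too big for it ((horizontal distance between blank_c_center and step2 below 0.012 m and z of blank_c_center in the frame of step2 below 0.0105 m and contact force between the fingers and blank_c below 0.05 N and linear speed of blank_c below 0.005 m/s) or (horizontal distance between blank_c_center and step3 below 0.012 m and z of blank_c_center in the frame of step3 below 0.0105 m and contact force between the fingers and blank_c below 0.05 N and linear speed of blank_c below 0.005 m/s) or (horizontal distance between blank_c_center and step4 below 0.012 m and z of blank_c_center in the frame of step4 below 0.0105 m and contact force between the fingers and blank_c below 0.05 N and linear speed of blank_c below 0.005 m/s) or (horizontal distance between blank_a_center and step3 below 0.012 m and z of blank_a_center in the frame of step3 below 0.0105 m and contact force between the fingers and blank_a below 0.05 N and linear speed of blank_a below 0.005 m/s) or (horizontal distance between blank_a_center and step4 below 0.012 m and z of blank_a_center in the frame of step4 below 0.0105 m and contact force between the fingers and blank_a below 0.05 N and linear speed of blank_a below 0.005 m/s) or (horizontal distance between blank_d_center and step4 below 0.012 m and z of blank_d_center in the frame of step4 below 0.0105 m and contact force between the fingers and blank_d below 0.05 N and linear speed of blank_d below 0.005 m/s)).
It fails at once if the glass dish is moved more than 5 cm (distance of dish_mid from where it was at the start of the episode above 0.05 m).
Of blank_c, blank_a, blank_d, blank_b only 3 to 4 are there at a start; the rules pass over those that are not, and their reading is None.
At some moment in a run one of blank_c, blank_a, blank_d, blank_b may be knocked a few centimetres aside while the robot is not near it.
Once in a run the grip may slacken for a moment while it holds something.
It also fails if it takes over 210 s, if anything falls off the work surface, if the arm or the gripper's body presses on something with over 40 N, if the wrist force passes 120 N, or if a joint passes its speed limit or range.

## Robot

A 6-joint arm with a two-finger parallel gripper is mounted at the origin on the work surface; the furniture and walls round the work are solid. World frame = base frame: x ahead of the robot, y to its left, z up, the work surface at z = 0. Lengths are in m, angles in rad, forces in N, time in s.
With the tool pointing down it reaches from about 0.225 to 0.875 m from the base axis. Payload 3.4 kg.
Tool frame: the origin (TCP) lies midway between the tips of the shut fingers; the grasp point (between the pads) lies 19 mm behind it (manip.grip_point_offset is the distance from the TCP to the grasp point, in m); z points along the fingers, y is the line along which they close (so a half turn about z gives the same grasp; the last joint's range is limited). The gripper opens to 85 mm and grips with 20 to 120 N. Pads are 22 mm wide; open, the fingers measure 114 mm over their backs; the gripper's body (76 mm by 85 mm) begins 54 mm behind the grasp point. The pads swing forward as they close: fully open they stand 13 mm farther back than shut.
Start: joints at [-1.32, 0.276, 1.505, -0, 1.361, -0.121], TCP at [0.209, -0.536, 0.231] pointing down, gripper open.
Joint ranges: [-2.89, 2.89], [-0.75, 2.08], [0.22, 2.7], [-1.18, 4.32], [0.11, 2.71], [-2.7, 2.7]. Speed limits (rad/s): [2.57, 2.57, 3.14, 3.14, 3.14, 3.14].

## Interface

Orientations are given as a unit quaternion [w, x, y, z].
In Python, from rig import manip gives the robot as it stands.
- The arm moves only by the shell command python3 -m handwheel 'ROWS' [FORCE]. ROWS is JSON, a list of rows, each an object with "translation": the shift along the tool's x, y, z in m, a list of three; "angular": the turn, a rotation vector about the tool's x, y, z in degrees, a list of three; "hand": the closure, from 0 (fully open) to 1 (shut). A call has 1 to 10 rows; each row shifts and turns the commanded pose from where the row before left it, along the tool's axes as they then stand; what a row does not reach is not made up. A row lasts 1/12 s, in which the tool goes at most 41.7 mm and 7.16 degrees, less where a joint would pass 70% of its speed; a pose out of reach is approached as far as the arm can. A call with a gripper value outside its range is refused whole. The fingers move at their own pace and stop on an object; FORCE is the grip in N (left out, the last holds). Time passes only in rows, so rows that do not move let the fingers close. It gives the time, the measured TCP pose, the force, the opening and the grip force at its end, in the units of the state.
- manip.get_state(): the state, without advancing time (a new reading comes with each control period).
- manip.get_image(name): name is "side" or "top" or "wrist"; returns the picture (400x640x3 uint8, red, green, blue); there is no depth.
- manip.camera_info(name): a dict with "camera_matrix" (3x3 intrinsics, pixels), "eye" and "orientation" of the camera in the world; the wrist camera has in their place "tool_from_camera" (4x4, takes a point from camera to tool coordinates, whose origin is the TCP and whose axes are the flange's). Camera axes: x right, y down, z forward; pixel columns grow to the right and rows downward; lengths in m; the calibration is good to about 2 mm. A picture is of the moment at which its call begins: read the wrist's pose just before it. camera_info takes no time and is no camera call.
- manip.sign_off(): hands the job in; it is judged then, once.
The state is a dict: "clock": time; "qpos": joint angles; "qd": joint speeds; "effort": joint torques, N m; "position": TCP position; "ee_rot": TCP orientation; "contact_force": force on the tool from outside, world axes, zero at the start; "moment": the same for the moment, N m; "width": finger opening in m; "gripper_force": force on a finger pad.
Only numpy, scipy, OpenCV 4.12 (cv2) and the standard library are available. Lean on these libraries where they do the work, as an engineer would, in place of code of your own. Each camera call takes 0.05 s, during which the arm holds its last target. There are 200 camera calls.

## Working session

There is one attempt and no reset: what is moved stays moved. The work goes in short steps, Python scripts to look and compute and a shell command to move; the robot and the scene stay as the last step left them, time stands still between calls to the robot, and variables do not carry over. Pictures are saved under pics/ and viewed, at most 15 in all, crops included, and the job is handed in when it is done.

```bash
mkdir -p pics; ls; python3 - <<'E'
from rig import manip
import cv2,numpy as np
np.set_printoptions(precision=4,suppress=True)
s=manip.get_state();print(s)
for n in("top","side","wrist"):
    im=manip.get_image(n);cv2.imwrite(f"pics/{n}0.png",im[:,:,::-1]);print(n,manip.camera_info(n))
print(manip.grip_point_offset)
E
```

```text
pics
{'clock': 0.0, 'qpos': array([-1.32  ,  0.2766,  1.5061,  0.    ,  1.3607, -0.121 ]), 'qd': array([ 0.0006, -0.0015,  0.0003,  0.0008,  0.0003, -0.0006]), 'effort': array([  0.0002, -41.6777, -24.5809,  -0.0001,   0.0112,   0.    ]), 'position': array([ 0.2087, -0.5352,  0.2304]), 'ee_rot': array([-0.0009,  0.9828,  0.1848, -0.0001]), 'contact_force': array([ 0.0564, -0.7477,  0.3271]), 'moment': array([-0.0263,  0.037 ,  0.0243]), 'gripper_force': 0.0, 'width': 0.08529415721066928}
top {'camera_matrix': array([[488.6832,   0.    , 322.0833],
       [  0.    , 488.6832, 200.3416],
       [  0.    ,   0.    ,   1.    ]]), 'eye': array([ 0.4687, -0.0719,  1.1618]), 'orientation': array([-0.0185,  0.7073, -0.7065,  0.017 ])}
side {'camera_matrix': array([[385.0012,   0.    , 316.0719],
       [  0.    , 385.0012, 197.9015],
       [  0.    ,   0.    ,   1.    ]]), 'eye': array([ 0.1535, -0.9472,  0.5485]), 'orientation': array([-0.5225,  0.8337, -0.152 ,  0.0936])}
wrist {'camera_matrix': array([[355.0254,   0.    , 314.2427],
       [  0.    , 355.0254, 195.255 ],
       [  0.    ,   0.    ,   1.    ]]), 'tool_from_camera': array([[-0.0009, -0.9656, -0.2599,  0.0662],
       [ 1.    , -0.001 ,  0.0003,  0.0004],
       [-0.0005, -0.2599,  0.9656, -0.1416],
       [ 0.    ,  0.    ,  0.    ,  1.    ]])}
0.0187
```

View pics/top0.png

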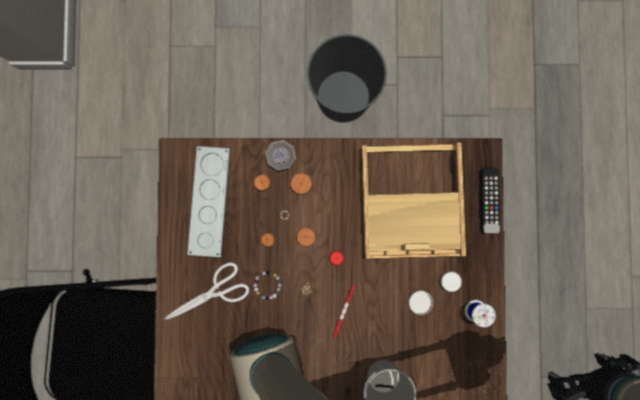

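View pics/side0.png

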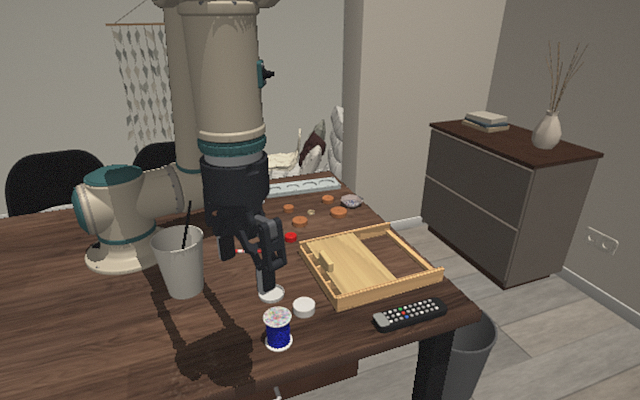

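All four blanks are in the top view: orange discs near (262,183), (301,183), (268,240) and (306,237). The red decoy is at (337,258), the gauge at (208,203), the box at (414,202), and the dish at (281,155). Next I'll measure them.

```bash
cat > h.py <<'E'
import sys
sys.path.insert(0,'.')
from rig import manip
import cv2,numpy as np
from scipy.spatial.transform import Rotation as R
np.set_printoptions(precision=4,suppress=True)
def rot(q): return R.from_quat([q[1],q[2],q[3],q[0]]).as_matrix()
def cam(n,s=None):
    c=manip.camera_info(n);K=c["camera_matrix"]
    if n!="wrist": return K,rot(c["orientation"]),np.array(c["eye"])
    s=s or manip.get_state();T=c["tool_from_camera"];Rt=rot(s["ee_rot"])
    return K,Rt@T[:3,:3],s["position"]+Rt@T[:3,3]
def pix2w(C,uv,z):
    K,Rm,e=C;d=Rm@np.linalg.inv(K)@np.array([uv[0],uv[1],1.]);return e+d*(z-e[2])/d[2]
def w2pix(C,p):
    K,Rm,e=C;q=K@Rm.T@(np.array(p)-e);return q[:2]/q[2]
def delta(p,yaw):
    """Tool-frame translation and turn from the present pose to TCP p, tool down, tool-y at world yaw (deg)"""
    s=manip.get_state();Rt=rot(s["ee_rot"])
    y=np.array([np.cos(np.radians(yaw)),np.sin(np.radians(yaw)),0])
    if y@Rt[:,1]<0:y=-y
    z=np.array([0,0,-1.]);G=np.c_[np.cross(y,z),y,z]
    print("t",s["clock"].__round__(2),"pos",s["position"],"d(mm)",Rt.T@(np.array(p)-s["position"])*1e3,"turn(deg)",R.from_matrix(Rt.T@G).as_rotvec(degrees=True),"q6",s["qpos"][5])
def blobs(im,C,z,lo=(3,90,60),hi=(16,255,255),amin=60):
    h=cv2.cvtColor(im,cv2.COLOR_RGB2HSV);m=cv2.inRange(h,lo,hi);o=[]
    n,l,st,c=cv2.connectedComponentsWithStats(m)
    for i in range(1,n):
        if st[i,4]>amin:
            p=pix2w(C,c[i],z);o.append((c[i],st[i,4],p[:2]))
    return o
E
python3 - <<'E'
from h import *
im=cv2.imread("pics/top0.png")[:,:,::-1].copy();C=cam("top")
for c,a,p in blobs(im,C,0.016): 
    e=2*np.sqrt(a/np.pi)*(C[2][2]-.016)/C[0][0,0];print(c,a,p,"diam",e)
a=cv2.resize(im[135:270,175:330],None,fx=5,fy=5,interpolation=cv2.INTER_CUBIC)[:600]
b=cv2.resize(im[135:270,350:510],None,fx=4.4,fy=4.4,interpolation=cv2.INTER_CUBIC)
cv2.imwrite("pics/gz.png",cv2.resize(im[140:264,180:325],None,fx=4.8,fy=4.8,interpolation=cv2.INTER_CUBIC)[:,:,::-1]);cv2.imwrite("pics/bz.png",b[:,:,::-1])
E
```

```text
[304.1668 265.7874] 53553 [ 0.3734 -0.0277] diam 0.6122529200309944
[481.1449 149.6522] 69 [ 0.6463 -0.4442] diam 0.021976752038464654
[408.2894 172.2054] 3545 [ 0.5927 -0.2721] diam 0.1575241273867377
[224.76 272.64] 100 [0.3572 0.1574] diam 0.02645690042204984
[235.4356 292.7426] 101 [0.3108 0.1321] diam 0.026588855856198173
[428.0582 368.9006] 1599 [ 0.1372 -0.3142] diam 0.10579452539369302
[478.0851 387.7958] 1293 [ 0.0946 -0.4288] diam 0.0951345405657348
```

```bash
true
```

```text
(no output)
```

View pics/gz.png

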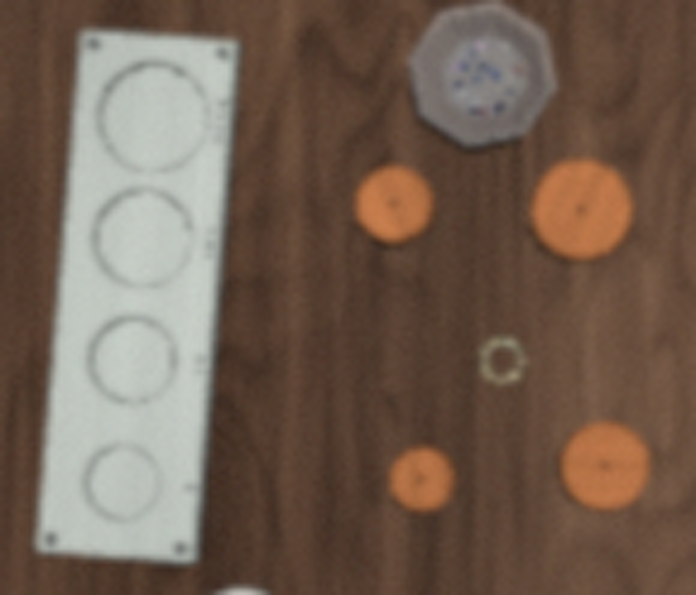

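View pics/bz.png

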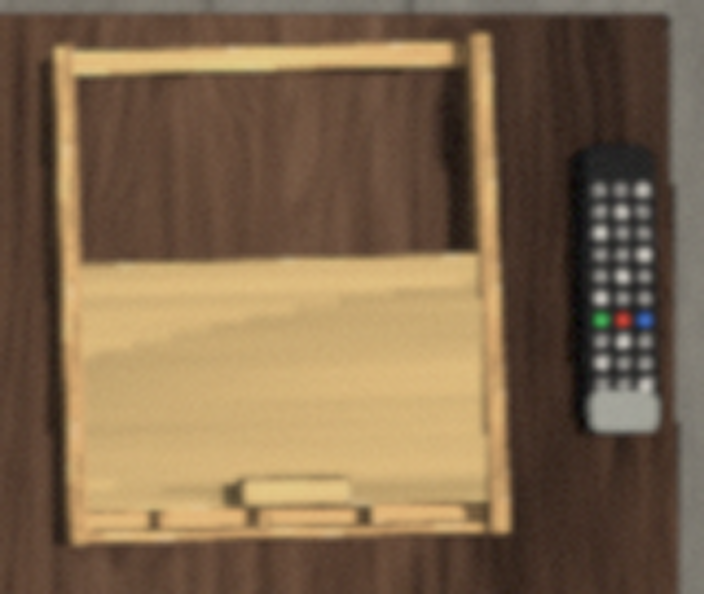

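The gauge crop (scale 4.8) shows step centres 4 to 1 at (153,117), (142,238), (132,360) and (122,482). The blanks are at (422,479) d≈64 px, (394,204) d≈78, (605,466) d≈88 and (582,209) d≈100. In the box crop (scale 4.4), the outer corners are near (55,47), (490,33), (70,545) and (512,530), and the bar top is centred at (297,491).

```bash
python3 - <<'E'
from h import *
C=cam("top")
g=lambda u,v:((u+.5)/4.8-.5+180,(v+.5)/4.8-.5+140)
b=lambda u,v:((u+.5)/4.4-.5+350,(v+.5)/4.4-.5+135)
S=np.array([pix2w(C,g(*q),.014)[:2] for q in[(122,482),(132,360),(142,238),(153,117)]])
print("steps",S,"d",np.linalg.norm(np.diff(S,axis=0),axis=1),"yaw",np.degrees(np.arctan2(*(S[3]-S[0])[::-1])))
G=np.array([pix2w(C,g(*q),.014)[:2] for q in[(80,30),(239,41),(38,552),(196,562)]]);print("plate",G,G.mean(0),S.mean(0))
for n,q,r in[("1?",(422,479),64),("2?",(394,204),78),("3?",(605,466),88),("4?",(582,209),100)]:
    print(n,pix2w(C,g(*q),.016)[:2],"diam",r/4.8*(C[2][2]-.016)/C[0][0,0])
B=np.array([pix2w(C,b(*q),.035)[:2] for q in[(55,47),(490,33),(70,545),(512,530)]]);print("box",B)
print(np.linalg.norm(B[0]-B[1]),np.linalg.norm(B[2]-B[3]),np.linalg.norm(B[0]-B[2]),np.linalg.norm(B[1]-B[3]))
x=(B[0]-B[2])+(B[1]-B[3]);x/=np.linalg.norm(x);print("box yaw",np.degrees(np.arctan2(x[1],x[0])),"from front", np.degrees(np.arctan2(*(B[2]-B[3])[::-1]))-90)
O=(B[2]+B[3])/2+.065*x;print("origin",O)
bar=pix2w(C,b(297,491),.056)[:2];d=bar-O;print("bar",bar,"in box x,y",d@x,d@[-x[1],x[0]])
print("dish",pix2w(C,g(482,75),.018)[:2])
E
```

```text
steps [[0.4329 0.205 ]
 [0.4925 0.2008]
 [0.5524 0.1967]
 [0.612  0.1921]] d [0.0597 0.06   0.0599] yaw -4.119716528649871
plate [[0.6551 0.2286]
 [0.6497 0.1501]
 [0.3989 0.2455]
 [0.3941 0.1684]] [0.5245 0.1981] [0.5225 0.1986]
1? [0.4346 0.0582] diam 0.031262423357390684
2? [0.569  0.0729] diam 0.03810107846681989
3? [ 0.4411 -0.0309] diam 0.04298583211641219
4? [ 0.5667 -0.0193] diam 0.048847536495922945
box [[ 0.6533 -0.1621]
 [ 0.6609 -0.3916]
 [ 0.3918 -0.1691]
 [ 0.3999 -0.3996]]
0.22958482208438707 0.23059695119877782 0.2615984345416658 0.2611604938051007
box yaw 1.6544827741010428 from front 2.0094732188810127
origin [ 0.4608 -0.2825]
bar [ 0.4209 -0.2837] in box x,y -0.03991541945649309 -4.2856340831045134e-05
dish [0.6324 0.0299]
```

```bash
sed -i 's|"d(mm)",Rt.T@|"d(mm, after turn)",G.T@|' h.py
python3 -m handwheel '[{"translation":[0,0,0],"angular":[0,0,6.35],"hand":0},{"translation":[0,0,0],"angular":[0,0,6.35],"hand":0},{"translation":[0,0,0],"angular":[0,0,6.35],"hand":0},{"translation":[0,0,0],"angular":[0,0,6.35],"hand":0},{"translation":[0.016,-0.027,0],"angular":[0,0,0],"hand":0},{"translation":[0.016,-0.027,0],"angular":[0,0,0],"hand":0},{"translation":[0.016,-0.027,0],"angular":[0,0,0],"hand":0},{"translation":[0.016,-0.027,0],"angular":[0,0,0],"hand":0},{"translation":[0.016,-0.027,0],"angular":[0,0,0],"hand":0},{"translation":[0.016,-0.027,0],"angular":[0,0,0],"hand":0}]' 25
python3 -m handwheel '[{"translation":[0.016,-0.027,0],"angular":[0,0,0],"hand":0},{"translation":[0.016,-0.027,0],"angular":[0,0,0],"hand":0},{"translation":[0.016,-0.027,0],"angular":[0,0,0],"hand":0},{"translation":[0.016,-0.027,0],"angular":[0,0,0],"hand":0},{"translation":[0.016,-0.027,0],"angular":[0,0,0],"hand":0},{"translation":[0.016,-0.027,0],"angular":[0,0,0],"hand":0},{"translation":[0.016,-0.027,0],"angular":[0,0,0],"hand":0},{"translation":[0.016,-0.027,0],"angular":[0,0,0],"hand":0},{"translation":[0,0,0],"angular":[0,0,0],"hand":0},{"translation":[0,0,0],"angular":[0,0,0],"hand":0}]'
python3 - <<'E'
from h import *
delta([.5667,-.0193,.1],85.9)
C=cam("wrist");im=manip.get_image("wrist");cv2.imwrite("pics/w1.png",im[:,:,::-1])
for p in([.5667,-.0193,.016],[.569,.0729,.016],[.4411,-.0309,.016],[.4346,.0582,.016],[.612,.1921,.014],[.5524,.1967,.014]):print(w2pix(C,p))
E
```

```text
clock: 0.98
position: [0.3167, -0.3796, 0.2311]
ee_rot: [-0.0, 0.999, -0.036, -0.0]
contact_force: [0.2, -0.5, 0.3]
width: 0.0855
gripper_force: 0.0
clock: 1.82
position: [0.4597, -0.1735, 0.231]
ee_rot: [0.0, 0.999, -0.034, -0.0]
contact_force: [-0.3, 0.0, 0.1]
width: 0.0854
gripper_force: 0.0
t 1.82 pos [ 0.4597 -0.1735  0.231 ] d(mm, after turn) [  95.706  -161.423   131.0154] turn(deg) [0.0061 0.0412 0.2034] q6 1.1366550984685322
[143.8778  67.0952]
[47.4387 71.613 ]
[178.3241 194.062 ]
[ 95.1212 205.7141]
[-89.3772  32.3874]
[-71.7069  98.9678]
```

View pics/w1.png

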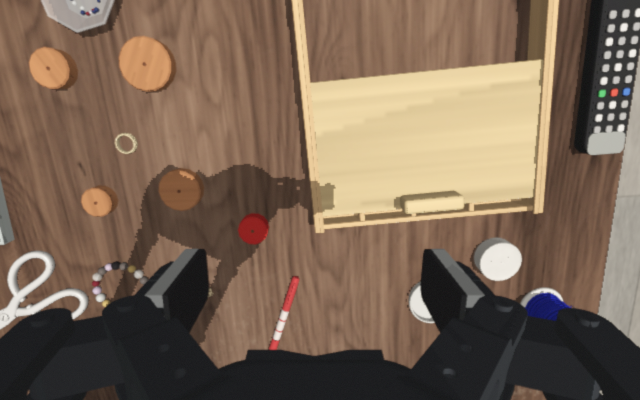

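The wrist view shows the discs at (146,64), (50,68), (180,189) and (96,202), which is 2–4 px from where the top view predicts them. The two cameras therefore disagree by about 3 mm, so I'll hover over blank 4 and check closer.

```bash
cat >> h.py <<'E'
def orange(im,win=None):
    """largest orange blobs: min enclosing circle-ish centre via ellipse fit"""
    h=cv2.cvtColor(im,cv2.COLOR_RGB2HSV);m=cv2.inRange(h,(5,130,70),(14,255,255))
    m=cv2.morphologyEx(m,cv2.MORPH_CLOSE,np.ones((7,7)))
    cs,_=cv2.findContours(m,cv2.RETR_EXTERNAL,cv2.CHAIN_APPROX_NONE);o=[]
    for c in cs:
        if cv2.contourArea(c)>500: 
            e=cv2.fitEllipse(cv2.convexHull(c));o.append((np.array(e[0]),np.array(e[1])))
    return o
E
python3 -m handwheel '[{"translation":[0.016,-0.027,0.02],"angular":[0,0,0],"hand":0},{"translation":[0.016,-0.027,0.025],"angular":[0,0,0],"hand":0},{"translation":[0.016,-0.027,0.025],"angular":[0,0,0],"hand":0},{"translation":[0.016,-0.027,0.025],"angular":[0,0,0],"hand":0},{"translation":[0.016,-0.027,0.025],"angular":[0,0,0],"hand":0},{"translation":[0.0157,-0.0264,0.025],"angular":[0,0,0.2],"hand":0},{"translation":[0,0,0.02],"angular":[0,0,0],"hand":0},{"translation":[0,0,0],"angular":[0,0,0],"hand":0},{"translation":[0,0,0],"angular":[0,0,0],"hand":0}]'
python3 - <<'E'
from h import *
delta([.5667,-.0193,.007],85.9)
C=cam("wrist");im=manip.get_image("wrist");cv2.imwrite("pics/w2.png",im[:,:,::-1])
for e in orange(im):print(e, pix2w(C,e[0],.016))
E
```

```text
clock: 2.62
position: [0.565, -0.0217, 0.0653]
ee_rot: [0.0, 0.999, -0.038, -0.002]
contact_force: [0.7, 0.7, 0.6]
width: 0.0851
gripper_force: 0.0
t 2.62 pos [ 0.565  -0.0217  0.0653] d(mm, after turn) [ 1.4989 -2.5209 58.2632] turn(deg) [ 0.0319  0.2109 -0.2428] q6 1.4863048794049862
(array([152.9536, 215.6493]), array([65.1625, 70.6849])) [0.575  0.0687 0.016 ]
(array([309.0443, 208.5341]), array([85.202 , 85.8739])) [ 0.5724 -0.0195  0.016 ]
```

View pics/w2.png

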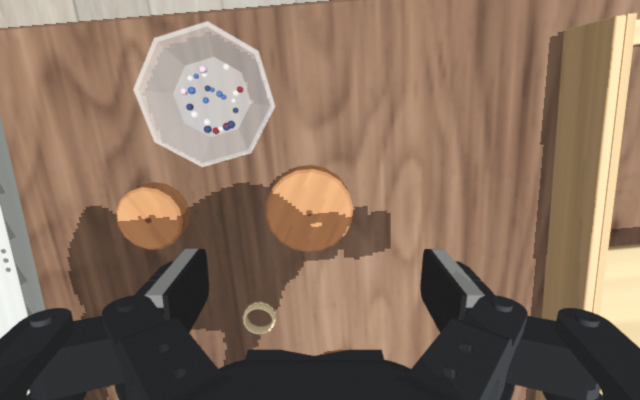

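Centre marks are visible at (309,213) on blank 4 and (148,219) on blank 2. The fitted ellipses also take in the side faces, so I'll use the marks instead.

```bash
python3 - <<'E'
from h import *
delta([.5667,-.0193,.007],85.9)
C=cam("wrist")
print(pix2w(C,(309,213),.016),pix2w(C,(148,219),.016))
im=cv2.imread("pics/w2.png");a=cv2.resize(im[155:265,100:370],None,fx=2.9,fy=2.9,interpolation=cv2.INTER_CUBIC);cv2.imwrite("pics/w2c.png",a)
E
```

```text
t 2.67 pos [ 0.5661 -0.0221  0.0666] d(mm, after turn) [ 0.4196 -2.8117 59.617 ] turn(deg) [ 0.0395  0.0268 -0.2798] q6 1.4864094837544448
[ 0.5705 -0.0196  0.016 ] [0.5741 0.0722 0.016 ]
```

View pics/w2c.png

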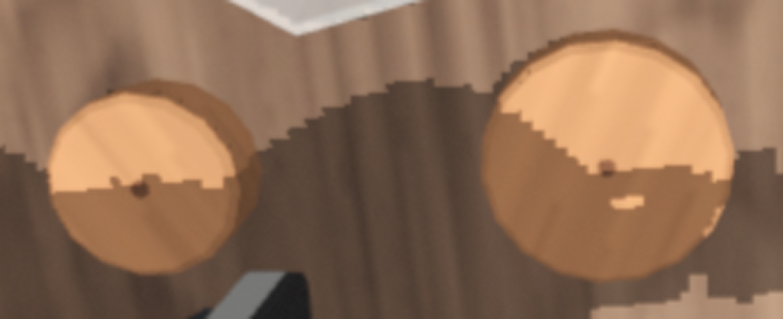

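```bash

python3 -m handwheel '[{"translation":[0.0022,-0.003,0.015],"angular":[0,0,-0.25],"hand":0},{"translation":[0,0,0.02],"angular":[0,0,0],"hand":0},{"translation":[0,0,0.015],"angular":[0,0,0],"hand":0},{"translation":[0,0,0.01],"angular":[0,0,0],"hand":0},{"translation":[0,0,0],"angular":[0,0,0],"hand":0},{"translation":[0,0,0],"angular":[0,0,0],"hand":0}]' 40
python3 -m handwheel '[{"translation":[0,0,0],"angular":[0,0,0],"hand":1},{"translation":[0,0,0],"angular":[0,0,0],"hand":1},{"translation":[0,0,0],"angular":[0,0,0],"hand":1},{"translation":[0,0,0],"angular":[0,0,0],"hand":1},{"translation":[0,0,0],"angular":[0,0,0],"hand":1},{"translation":[0,0,0],"angular":[0,0,0],"hand":1},{"translation":[0,0,0],"angular":[0,0,0],"hand":1}]' 40
python3 -m handwheel '[{"translation":[0,0,-0.015],"angular":[0,0,0],"hand":1},{"translation":[0,0,-0.02],"angular":[0,0,0],"hand":1},{"translation":[0,0,-0.02],"angular":[0,0,0],"hand":1},{"translation":[0,0,0],"angular":[0,0,0],"hand":1},{"translation":[0,0,0],"angular":[0,0,0],"hand":1}]'
python3 - <<'E'
from h import *
delta([.4347,.205,.06],85.9)
C=cam("wrist");im=manip.get_image("wrist");cv2.imwrite("pics/w3.png",im[:,:,::-1])
s=manip.get_state();print(w2pix(C,s["position"]+[0,0,.009]))
E
```

```text
clock: 3.17
position: [0.5691, -0.0188, 0.0073]
ee_rot: [0.0, 0.999, -0.036, 0.001]
contact_force: [-0.5, 0.8, 0.3]
width: 0.0853
gripper_force: 0.0
clock: 3.75
position: [0.5695, -0.0179, 0.0079]
ee_rot: [0.0, 0.999, -0.035, 0.001]
contact_force: [-2.3, -0.2, 7.3]
width: 0.0473
gripper_force: 39.9
clock: 4.17
position: [0.5698, -0.0178, 0.0627]
ee_rot: [0.0, 0.999, -0.035, 0.002]
contact_force: [-0.4, 0.0, -0.2]
width: 0.0471
gripper_force: 41.1
t 4.17 pos [ 0.5698 -0.0178  0.0627] d(mm, after turn) [-150.6649 -212.5921    2.6601] turn(deg) [ 0.0213 -0.1943  0.0642] q6 1.4880481404916677
[313.7789 268.8665]
```

View pics/w3.png

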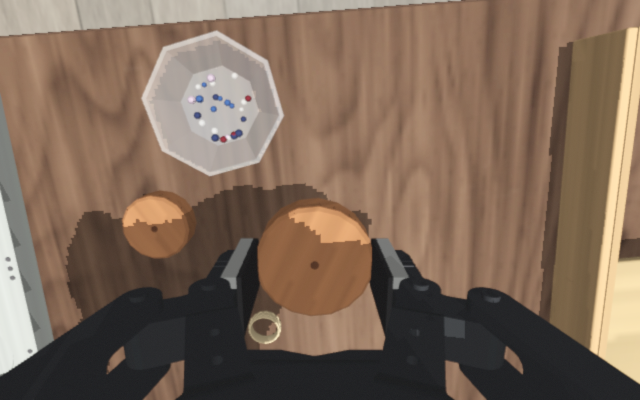

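Blank 4 is held, with its centre mark at (315,266) against a predicted (314,269). It is centred in the hand and looks level. Moving over to step 1.

```bash

python3 -m handwheel '[{"translation":[-0.015,-0.021,0],"angular":[0,0,0],"hand":1},{"translation":[-0.015,-0.021,0],"angular":[0,0,0],"hand":1},{"translation":[-0.015,-0.021,0],"angular":[0,0,0],"hand":1},{"translation":[-0.015,-0.021,0],"angular":[0,0,0],"hand":1},{"translation":[-0.015,-0.021,0],"angular":[0,0,0],"hand":1},{"translation":[-0.015,-0.021,0],"angular":[0,0,0],"hand":1},{"translation":[-0.015,-0.021,0],"angular":[0,0,0],"hand":1},{"translation":[-0.015,-0.021,0],"angular":[0,0,0],"hand":1},{"translation":[-0.015,-0.021,0],"angular":[0,0,0],"hand":1},{"translation":[-0.015,-0.0215,0],"angular":[0,0,0],"hand":1}]'
python3 -m handwheel '[{"translation":[0,0,0],"angular":[0,0,0],"hand":1},{"translation":[0,0,0],"angular":[0,0,0],"hand":1},{"translation":[0,0,0],"angular":[0,0,0],"hand":1}]'
python3 - <<'E'
from h import *
delta([.436,.205,.06],85.9)
C=cam("wrist");im=manip.get_image("wrist");cv2.imwrite("pics/w4.png",im[:,:,::-1])
for x,y in[[0.4329,0.205 ],[0.4925,0.2008],[0.5524,0.1967],[0.612,0.1921]]:print(w2pix(C,[x,y,.014]))
E
```

```text
clock: 5.05
position: [0.4321, 0.2034, 0.06]
ee_rot: [0.001, 0.999, -0.035, -0.001]
contact_force: [0.3, 0.4, -0.2]
width: 0.0469
gripper_force: 41.2
clock: 5.3
position: [0.4338, 0.2025, 0.0606]
ee_rot: [0.0, 0.999, -0.035, -0.0]
contact_force: [-0.1, -0.4, -0.6]
width: 0.047
gripper_force: 41.2
t 5.3 pos [0.4338 0.2025 0.0606] d(mm, after turn) [ 2.0335 -2.6772  0.5887] turn(deg) [0.0545 0.0474 0.0965] q6 1.9328404698043307
[309.506  224.1561]
[309.0514 115.0816]
[308.2544 -14.8858]
[ 308.508  -170.7777]
```

View pics/w4.png

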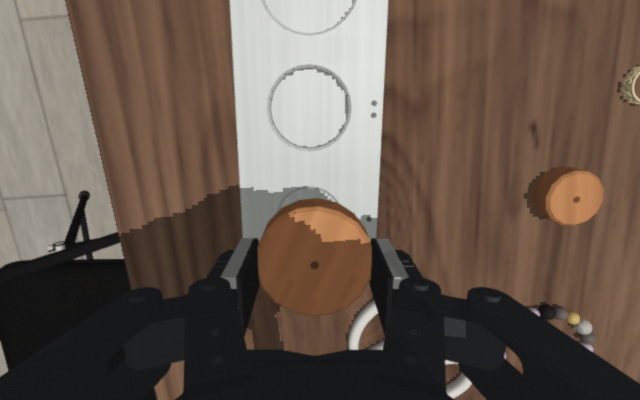

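Step 2's mouth is centred at (310,107) against (309,115) predicted from the top view. That is the same 3.8 mm x bias the blanks showed, so the errors cancel. My TCP target is the top-measured step plus 2.6 mm in x. Trying step 1.

```bash

python3 -m handwheel '[{"translation":[0.0015,-0.0026,0.0125],"angular":[0,0,0],"hand":1},{"translation":[0,0,0.0125],"angular":[0,0,0],"hand":1},{"translation":[0,0,0.0125],"angular":[0,0,0],"hand":1},{"translation":[0,0,0],"angular":[0,0,0],"hand":1},{"translation":[0,0,0],"angular":[0,0,0],"hand":1}]'
python3 -m handwheel '[{"translation":[0,0,0.001],"angular":[0,0,0],"hand":1},{"translation":[0,0,0.001],"angular":[0,0,0],"hand":1},{"translation":[0,0,0],"angular":[0,0,0],"hand":1}]'
python3 -m handwheel '[{"translation":[0,0,0.001],"angular":[0,0,0],"hand":1},{"translation":[0,0,0],"angular":[0,0,0],"hand":1}]'
python3 -c "
from h import *
delta([.4355,.205,.0215],85.9)"
```

```text
clock: 5.77
position: [0.4357, 0.2043, 0.0232]
ee_rot: [0.0, 0.999, -0.036, -0.001]
contact_force: [1.0, 0.6, 0.3]
width: 0.0471
gripper_force: 46.4
clock: 6.02
position: [0.4361, 0.2052, 0.0222]
ee_rot: [-0.0, 0.999, -0.036, 0.0]
contact_force: [0.5, -0.1, -0.3]
width: 0.0476
gripper_force: 46.4
clock: 6.18
position: [0.4358, 0.2053, 0.021]
ee_rot: [-0.0, 0.999, -0.035, 0.0]
contact_force: [0.3, 0.3, 0.2]
width: 0.0469
gripper_force: 46.4
t 6.18 pos [0.4358 0.2053 0.021 ] d(mm, after turn) [-0.3066  0.3503 -0.4826] turn(deg) [-0.0065 -0.0387  0.0575] q6 1.9373136156639865
```

```bash

for i in 1 2 3; do python3 -m handwheel '[{"translation":[0,0,0.001],"angular":[0,0,0],"hand":1},{"translation":[0,0,0],"angular":[0,0,0],"hand":1}]' | egrep 'pos|contact'; done
```

```text
position: [0.436, 0.2054, 0.0207]
contact_force: [-1.2, -0.7, 7.5]
position: [0.436, 0.2053, 0.0206]
contact_force: [-2.9, 0.2, 15.3]
position: [0.4361, 0.2054, 0.0205]
contact_force: [-5.1, -1.5, 23.8]
```

Step 1 is contacted at TCP z = 20.7 mm and the blank does not enter. Next, steps 2 and 3.

```bash

python3 -m handwheel '[{"translation":[0,0,-0.009],"angular":[0,0,0],"hand":1},{"translation":[0.02,0,0],"angular":[0,0,0],"hand":1},{"translation":[0.02,0,0],"angular":[0,0,0],"hand":1},{"translation":[0.02,0,0],"angular":[0,0,0],"hand":1},{"translation":[0,0,0],"angular":[0,0,0],"hand":1},{"translation":[0,0,0],"angular":[0,0,0],"hand":1},{"translation":[0,0,0.005],"angular":[0,0,0],"hand":1},{"translation":[0,0,0.0025],"angular":[0,0,0],"hand":1},{"translation":[0,0,0],"angular":[0,0,0],"hand":1},{"translation":[0,0,0],"angular":[0,0,0],"hand":1}]'
python3 -m handwheel '[{"translation":[0,0,-0.0075],"angular":[0,0,0],"hand":1},{"translation":[0.02,0,0],"angular":[0,0,0],"hand":1},{"translation":[0.02,0,0],"angular":[0,0,0],"hand":1},{"translation":[0.02,0,0],"angular":[0,0,0],"hand":1},{"translation":[0,0,0],"angular":[0,0,0],"hand":1},{"translation":[0,0,0],"angular":[0,0,0],"hand":1},{"translation":[0,0,0.005],"angular":[0,0,0],"hand":1},{"translation":[0,0,0.0025],"angular":[0,0,0],"hand":1},{"translation":[0,0,0],"angular":[0,0,0],"hand":1},{"translation":[0,0,0],"angular":[0,0,0],"hand":1}]'
python3 -c "
from h import *
delta([.555,.1967,.0215],85.9)"
```

```text
clock: 7.52
position: [0.4947, 0.2011, 0.0206]
ee_rot: [0.0, 0.999, -0.035, 0.0]
contact_force: [-3.2, -0.8, 12.3]
width: 0.0469
gripper_force: 47.6
clock: 8.35
position: [0.554, 0.1968, 0.0201]
ee_rot: [0.0, 0.999, -0.035, -0.0]
contact_force: [-1.8, -0.3, 6.6]
width: 0.0473
gripper_force: 47.2
t 8.35 pos [0.554  0.1968 0.0201] d(mm, after turn) [ 1.0152  0.076  -1.4283] turn(deg) [0.0237 0.0397 0.0891] q6 1.8641730570751367
```

```bash

python3 -m handwheel '[{"translation":[0.0007,0,0.0015],"angular":[0,0,0],"hand":1},{"translation":[0,0,0.001],"angular":[0,0,0],"hand":1},{"translation":[0,0,0],"angular":[0,0,0],"hand":1}]' | egrep 'pos|contact'
python3 -m handwheel '[{"translation":[0,0,-0.01],"angular":[0,0,0],"hand":1},{"translation":[0.02,0,0],"angular":[0,0,0],"hand":1},{"translation":[0.02,0,0],"angular":[0,0,0],"hand":1},{"translation":[0.0198,0,0],"angular":[0,0,0],"hand":1},{"translation":[0,0,0],"angular":[0,0,0],"hand":1},{"translation":[0,0,0],"angular":[0,0,0],"hand":1},{"translation":[0,0,0.005],"angular":[0,0,0],"hand":1},{"translation":[0,0,0.0025],"angular":[0,0,0],"hand":1},{"translation":[0,0,0],"angular":[0,0,0],"hand":1},{"translation":[0,0,0],"angular":[0,0,0],"hand":1}]'
python3 -c "
from h import *
delta([.6146,.1921,.0155],85.9)"
```

```text
position: [0.5542, 0.1969, 0.0197]
contact_force: [-5.4, -1.9, 21.7]
clock: 9.43
position: [0.6144, 0.1926, 0.0188]
ee_rot: [0.0, 0.999, -0.035, -0.001]
contact_force: [0.1, 1.2, 0.2]
width: 0.047
gripper_force: 46.4
t 9.43 pos [0.6144 0.1926 0.0188] d(mm, after turn) [0.2644 0.5152 3.2705] turn(deg) [0.0292 0.0981 0.0774] q6 1.836894865995455
```

```bash

python3 -m handwheel '[{"translation":[0.0002,0.0003,0.002],"angular":[0,0,0],"hand":1},{"translation":[0,0,0.002],"angular":[0,0,0],"hand":1},{"translation":[0,0,0.0008],"angular":[0,0,0],"hand":1},{"translation":[0,0,0],"angular":[0,0,0],"hand":1},{"translation":[0,0,0],"angular":[0,0,0],"hand":1}]'
```

```text
clock: 9.85
position: [0.6158, 0.1923, 0.0147]
ee_rot: [0.0, 0.999, -0.035, -0.0]
contact_force: [-1.9, -0.3, 2.5]
width: 0.0471
gripper_force: 46.7
```

Blank 4 is seated in step 4. Releasing it, then checking where the remaining blanks lie.

```bash
sed -i 's/>500: /amin>=0 and cv2.contourArea(c)>amin:/; s/def orange(im,win=None)/def orange(im,amin=500)/; s/if cv2.contourArea(c)amin>=0 and /if /' h.py; 
python3 -m handwheel '[{"translation":[0,0,0],"angular":[0,0,0],"hand":0},{"translation":[0,0,0],"angular":[0,0,0],"hand":0},{"translation":[0,0,0],"angular":[0,0,0],"hand":0},{"translation":[0,0,0],"angular":[0,0,0],"hand":0},{"translation":[0,0,-0.02],"angular":[0,0,0],"hand":0},{"translation":[0,0,-0.02],"angular":[0,0,0],"hand":0},{"translation":[0,0,-0.02],"angular":[0,0,0],"hand":0}]'
cat >> h.py <<'E'
def topblanks():
    C=cam("top");im=manip.get_image("top")
    im=cv2.resize(im[130:320,150:360],None,fx=4,fy=4,interpolation=cv2.INTER_CUBIC)
    for c,a in orange(im,900):
        if 40<a.mean()<130: print("disc",pix2w(C,((c+.5)/4-.5)+[150,130],.016)[:2],"diam",a.mean()/4*.00234)
E
python3 -c "
from h import *
topblanks()
delta([.4437,-.0309,.065],85.9)"
```

```text
clock: 10.43
position: [0.6155, 0.1921, 0.0745]
ee_rot: [0.0, 0.999, -0.035, -0.001]
contact_force: [-0.0, 0.2, -0.8]
width: 0.0857
gripper_force: 0.0
disc [ 0.3923 -0.1021] diam 0.037200440196990966
disc [0.4347 0.058 ] diam 0.03483128660202026
disc [ 0.4413 -0.0306] diam 0.04568832950592041
disc [0.5689 0.0729] diam 0.041353966083526615
disc [0.6049 0.1919] diam 0.03486011438369751
t 10.48 pos [0.6184 0.1928 0.0793] d(mm, after turn) [-158.2944  235.61     14.3222] turn(deg) [-0.0991 -0.3881  0.0607] q6 1.8362679494248029
```

```bash

python3 -m handwheel '[{"translation":[-0.0158,0.0235,0],"angular":[0,0,0],"hand":0},{"translation":[-0.0158,0.0235,0],"angular":[0,0,0],"hand":0},{"translation":[-0.0158,0.0235,0],"angular":[0,0,0],"hand":0},{"translation":[-0.0158,0.0235,0],"angular":[0,0,0],"hand":0},{"translation":[-0.0158,0.0235,0],"angular":[0,0,0],"hand":0},{"translation":[-0.0158,0.0235,0],"angular":[0,0,0],"hand":0},{"translation":[-0.0158,0.0235,0],"angular":[0,0,0],"hand":0},{"translation":[-0.0158,0.0235,0],"angular":[0,0,0],"hand":0},{"translation":[-0.0158,0.0235,0],"angular":[0,0,0],"hand":0},{"translation":[-0.0158,0.0235,0.01],"angular":[0,0,0],"hand":0}]' >/dev/null
python3 -m handwheel '[{"translation":[0,0,0.01],"angular":[0,0,0],"hand":0},{"translation":[0,0,0.01],"angular":[0,0,0],"hand":0},{"translation":[0,0,0],"angular":[0,0,0],"hand":0},{"translation":[0,0,0],"angular":[0,0,0],"hand":0}]'
python3 -c "
from h import *
delta([.4442,-.0308,.0073],85.9)"
```

```text
clock: 11.65
position: [0.4414, -0.0311, 0.0443]
ee_rot: [-0.0, 0.999, -0.035, -0.0]
contact_force: [-0.3, 0.4, 0.4]
width: 0.085
gripper_force: 0.0
t 11.65 pos [ 0.4414 -0.0311  0.0443] d(mm, after turn) [ 2.7448 -0.4784 36.9517] turn(deg) [-0.0048  0.0469  0.0322] q6 1.4140995902117635
```

```bash

python3 -m handwheel '[{"translation":[0.0027,-0.0005,0.012],"angular":[0,0,0],"hand":0},{"translation":[0,0,0.0125],"angular":[0,0,0],"hand":0},{"translation":[0,0,0.012],"angular":[0,0,0],"hand":0},{"translation":[0,0,0],"angular":[0,0,0],"hand":0},{"translation":[0,0,0],"angular":[0,0,0],"hand":1},{"translation":[0,0,0],"angular":[0,0,0],"hand":1},{"translation":[0,0,0],"angular":[0,0,0],"hand":1},{"translation":[0,0,0],"angular":[0,0,0],"hand":1},{"translation":[0,0,0],"angular":[0,0,0],"hand":1},{"translation":[0,0,0],"angular":[0,0,0],"hand":1}]' 40
python3 -m handwheel '[{"translation":[0,0,0],"angular":[0,0,0],"hand":1},{"translation":[0,0,0],"angular":[0,0,0],"hand":1},{"translation":[0,0,-0.0125],"angular":[0,0,0],"hand":1},{"translation":[0,0,-0.0125],"angular":[0,0,0],"hand":1},{"translation":[0,0,-0.0125],"angular":[0,0,0],"hand":1}]'
python3 -m handwheel '[{"translation":[-0.0025,-0.0235,0],"angular":[0,0,0],"hand":1},{"translation":[-0.0025,-0.0235,0],"angular":[0,0,0],"hand":1},{"translation":[-0.0025,-0.0235,0],"angular":[0,0,0],"hand":1},{"translation":[-0.0025,-0.0235,0],"angular":[0,0,0],"hand":1},{"translation":[-0.0025,-0.0235,0],"angular":[0,0,0],"hand":1},{"translation":[-0.0025,-0.0235,0],"angular":[0,0,0],"hand":1},{"translation":[-0.0025,-0.0235,0],"angular":[0,0,0],"hand":1},{"translation":[-0.0025,-0.0235,0],"angular":[0,0,0],"hand":1},{"translation":[-0.0025,-0.0235,0],"angular":[0,0,0],"hand":1},{"translation":[-0.0025,-0.0235,0],"angular":[0,0,0],"hand":1}]' >/dev/null
python3 -m handwheel '[{"translation":[0,0,0.005],"angular":[0,0,0],"hand":1},{"translation":[0,0,0.005],"angular":[0,0,0],"hand":1},{"translation":[0,0,0],"angular":[0,0,0],"hand":1},{"translation":[0,0,0],"angular":[0,0,0],"hand":1}]'
python3 -c "
from h import *
delta([.4355,.205,.0215],85.9)"
```

```text
clock: 12.48
position: [0.4452, -0.0308, 0.0093]
ee_rot: [0.0, 0.999, -0.035, 0.001]
contact_force: [-0.7, 1.1, 7.4]
width: 0.0414
gripper_force: 39.4
clock: 12.9
position: [0.4444, -0.0307, 0.0464]
ee_rot: [0.0, 0.999, -0.035, 0.0]
contact_force: [0.5, 0.1, -0.3]
width: 0.0412
gripper_force: 40.5
clock: 14.07
position: [0.4355, 0.2045, 0.0351]
ee_rot: [0.0, 0.999, -0.036, -0.001]
contact_force: [-0.8, -0.2, -0.3]
width: 0.0412
gripper_force: 40.6
t 14.07 pos [0.4355 0.2045 0.0351] d(mm, after turn) [-0.0177 -0.4745 13.6274] turn(deg) [0.054  0.0728 0.0166] q6 1.9371094483185907
```

```bash

python3 -m handwheel '[{"translation":[0,-0.0005,0.01],"angular":[0,0,0],"hand":1},{"translation":[0,0,0.005],"angular":[0,0,0],"hand":1},{"translation":[0,0,0],"angular":[0,0,0],"hand":1},{"translation":[0,0,0],"angular":[0,0,0],"hand":1}]'|egrep 'pos|contact'
python3 -m handwheel '[{"translation":[0,0,-0.009],"angular":[0,0,0],"hand":1},{"translation":[0.02,0,0],"angular":[0,0,0],"hand":1},{"translation":[0.02,0,0],"angular":[0,0,0],"hand":1},{"translation":[0.0198,0,0],"angular":[0,0,0],"hand":1},{"translation":[0,0,0],"angular":[0,0,0],"hand":1},{"translation":[0,0,0],"angular":[0,0,0],"hand":1},{"translation":[0,0,0.005],"angular":[0,0,0],"hand":1},{"translation":[0,0,0.0045],"angular":[0,0,0],"hand":1},{"translation":[0,0,0],"angular":[0,0,0],"hand":1},{"translation":[0,0,0],"angular":[0,0,0],"hand":1}]'|egrep 'pos|contact'
python3 -m handwheel '[{"translation":[0,0,-0.0095],"angular":[0,0,0],"hand":1},{"translation":[0.02,0,0],"angular":[0,0,0],"hand":1},{"translation":[0.02,0,0],"angular":[0,0,0],"hand":1},{"translation":[0.0198,0,0],"angular":[0,0,0],"hand":1},{"translation":[0,0,0],"angular":[0,0,0],"hand":1},{"translation":[0,0,0],"angular":[0,0,0],"hand":1},{"translation":[0,0,0.005],"angular":[0,0,0],"hand":1},{"translation":[0,0,0.0035],"angular":[0,0,0],"hand":1},{"translation":[0,0,0],"angular":[0,0,0],"hand":1},{"translation":[0,0,0],"angular":[0,0,0],"hand":1}]'|egrep 'pos|contact'
```

```text
position: [0.4369, 0.2052, 0.0217]
contact_force: [-1.8, -0.2, 9.4]
position: [0.4955, 0.2012, 0.0206]
contact_force: [0.6, -2.5, 5.8]
position: [0.5541, 0.1975, 0.0205]
contact_force: [0.4, -0.9, -0.6]
```

```bash

python3 -m handwheel '[{"translation":[0,0,0.002],"angular":[0,0,0],"hand":1},{"translation":[0,0,0.002],"angular":[0,0,0],"hand":1},{"translation":[0,0,0],"angular":[0,0,0],"hand":1},{"translation":[0,0,0],"angular":[0,0,0],"hand":1}]'|egrep 'pos|contact'
python3 -m handwheel '[{"translation":[0,0,0.001],"angular":[0,0,0],"hand":1},{"translation":[0,0,0.001],"angular":[0,0,0],"hand":1},{"translation":[0,0,0],"angular":[0,0,0],"hand":1}]'|egrep 'pos|contact'
```

```text
position: [0.556, 0.1975, 0.017]
contact_force: [2.0, -0.7, -0.8]
position: [0.5556, 0.1975, 0.0159]
contact_force: [-1.0, -0.1, 6.0]
```

Blank 3 is seated in step 3. Releasing, then on to blank 2.

```bash

python3 -m handwheel '[{"translation":[0,0,-0.0005],"angular":[0,0,0],"hand":0},{"translation":[0,0,0],"angular":[0,0,0],"hand":0},{"translation":[0,0,0],"angular":[0,0,0],"hand":0},{"translation":[0,0,0],"angular":[0,0,0],"hand":0},{"translation":[0,0,-0.02],"angular":[0,0,0],"hand":0},{"translation":[0,0,-0.02],"angular":[0,0,0],"hand":0},{"translation":[0,0,-0.01],"angular":[0,0,0],"hand":0},{"translation":[0,0,0],"angular":[0,0,0],"hand":0}]'
python3 -c "
from h import *
topblanks()
delta([.5716,.0729,.0075],85.9)"
```

```text
clock: 17.32
position: [0.5571, 0.198, 0.0677]
ee_rot: [-0.001, 0.999, -0.035, 0.002]
contact_force: [0.5, -0.7, 0.1]
width: 0.0854
gripper_force: 0.0
disc [ 0.3922 -0.102 ] diam 0.03734338185310364
disc [0.4347 0.0579] diam 0.035064243106842044
disc [0.542 0.196] diam 0.027431089267730715
disc [0.569  0.0729] diam 0.04141182472229004
disc [0.6136 0.1931] diam 0.04668486293792725
t 17.37 pos [0.5561 0.1977 0.0663] d(mm, after turn) [ 24.3671 123.4118  58.8337] turn(deg) [-0.0385 -0.1307  0.0496] q6 1.8652865928420208
```

```bash

python3 -m handwheel '[{"translation":[0.0049,0.0247,0],"angular":[0,0,0],"hand":0},{"translation":[0.0049,0.0247,0],"angular":[0,0,0],"hand":0},{"translation":[0.0049,0.0247,0],"angular":[0,0,0],"hand":0},{"translation":[0.0049,0.0247,0],"angular":[0,0,0],"hand":0},{"translation":[0.0048,0.0246,0],"angular":[0,0,0],"hand":0},{"translation":[0,0,0.015],"angular":[0,0,0],"hand":0},{"translation":[0,0,0.015],"angular":[0,0,0],"hand":0},{"translation":[0,0,0],"angular":[0,0,0],"hand":0},{"translation":[0,0,0],"angular":[0,0,0],"hand":0}]'
python3 -c "
from h import *
delta([.5718,.0729,.0075],85.9)"
```

```text
clock: 18.12
position: [0.5694, 0.0726, 0.0338]
ee_rot: [0.0, 0.999, -0.035, -0.002]
contact_force: [0.4, 0.0, 0.0]
width: 0.0853
gripper_force: 0.0
t 18.12 pos [0.5694 0.0726 0.0338] d(mm, after turn) [ 2.336  -0.4799 26.2993] turn(deg) [0.0182 0.2414 0.0346] q6 1.6473384576049017
```

```bash

python3 -m handwheel '[{"translation":[0.002,-0.0005,0.013],"angular":[0,0,0],"hand":0},{"translation":[0,0,0.013],"angular":[0,0,0],"hand":0},{"translation":[0,0,0],"angular":[0,0,0],"hand":0},{"translation":[0,0,0],"angular":[0,0,0],"hand":1},{"translation":[0,0,0],"angular":[0,0,0],"hand":1},{"translation":[0,0,0],"angular":[0,0,0],"hand":1},{"translation":[0,0,0],"angular":[0,0,0],"hand":1},{"translation":[0,0,0],"angular":[0,0,0],"hand":1},{"translation":[0,0,0],"angular":[0,0,0],"hand":1},{"translation":[0,0,0],"angular":[0,0,0],"hand":1}]' 40
python3 -m handwheel '[{"translation":[0,0,0],"angular":[0,0,0],"hand":1},{"translation":[0,0,-0.0125],"angular":[0,0,0],"hand":1},{"translation":[0,0,-0.0125],"angular":[0,0,0],"hand":1},{"translation":[0,0,-0.0125],"angular":[0,0,0],"hand":1}]'|egrep 'pos|width'
python3 -m handwheel '[{"translation":[-0.01815,-0.01525,0],"angular":[0,0,0],"hand":1},{"translation":[-0.01815,-0.01525,0],"angular":[0,0,0],"hand":1},{"translation":[-0.01815,-0.01525,0],"angular":[0,0,0],"hand":1},{"translation":[-0.01815,-0.01525,0],"angular":[0,0,0],"hand":1},{"translation":[-0.01815,-0.01525,0],"angular":[0,0,0],"hand":1},{"translation":[-0.01815,-0.01525,0],"angular":[0,0,0],"hand":1},{"translation":[-0.01815,-0.01525,0],"angular":[0,0,0],"hand":1},{"translation":[-0.01815,-0.01525,0],"angular":[0,0,0],"hand":1},{"translation":[0,0,0.01],"angular":[0,0,0],"hand":1},{"translation":[0,0,0],"angular":[0,0,0],"hand":1}]' |egrep 'pos|width'
python3 -c "
from h import *
manip.get_image('top')
delta([.4355,.205,.0195],85.9)"
```

```text
clock: 18.95
position: [0.5737, 0.0732, 0.0107]
ee_rot: [-0.0, 0.999, -0.035, 0.001]
contact_force: [-1.0, 0.6, 6.8]
width: 0.0348
gripper_force: 39.5
position: [0.5729, 0.073, 0.0474]
width: 0.0349
position: [0.4349, 0.2055, 0.0363]
width: 0.0347
t 20.17 pos [0.4361 0.2052 0.0367] d(mm, after turn) [-0.548   0.2157 17.2289] turn(deg) [0.0336 0.0462 0.124 ] q6 1.9359051508150606
```

```bash

python3 -m handwheel '[{"translation":[-0.0004,0,0.009],"angular":[0,0,0],"hand":1},{"translation":[0,0,0.004],"angular":[0,0,0],"hand":1},{"translation":[0,0,0.002],"angular":[0,0,0],"hand":1},{"translation":[0,0,0],"angular":[0,0,0],"hand":1},{"translation":[0,0,0],"angular":[0,0,0],"hand":1}]'|egrep 'pos|contact'
python3 -m handwheel '[{"translation":[0,0,0.002],"angular":[0,0,0],"hand":1},{"translation":[0,0,0],"angular":[0,0,0],"hand":1}]'|egrep 'pos|contact'
```

```text
position: [0.4374, 0.205, 0.0237]
contact_force: [-5.3, 0.5, 16.9]
position: [0.4375, 0.205, 0.0233]
contact_force: [-7.6, -1.7, 32.9]
```

```bash

python3 -m handwheel '[{"translation":[0,0,-0.01],"angular":[0,0,0],"hand":1},{"translation":[0.02,0,0],"angular":[0,0,0],"hand":1},{"translation":[0.02,0,0],"angular":[0,0,0],"hand":1},{"translation":[0.019,0,0],"angular":[0,0,0],"hand":1},{"translation":[0,0,0],"angular":[0,0,0],"hand":1},{"translation":[0,0,0],"angular":[0,0,0],"hand":1},{"translation":[0,0,0.005],"angular":[0,0,0],"hand":1},{"translation":[0,0,0.004],"angular":[0,0,0],"hand":1},{"translation":[0,0,0],"angular":[0,0,0],"hand":1},{"translation":[0,0,0],"angular":[0,0,0],"hand":1}]'|egrep 'pos|contact|width'
python3 -c "
from h import *
delta([.4951,.2008,.0175],85.9)"
```

```text
position: [0.4954, 0.2009, 0.0208]
contact_force: [3.2, -0.4, -0.9]
width: 0.0345
t 21.58 pos [0.4954 0.2009 0.0208] d(mm, after turn) [-0.3235  0.1002  3.2824] turn(deg) [ 0.0004 -0.0672  0.0739] q6 1.8966953475188097
```

```bash

python3 -m handwheel '[{"translation":[0,0,0.0015],"angular":[0,0,0],"hand":1},{"translation":[0,0,0.0015],"angular":[0,0,0],"hand":1},{"translation":[0,0,0.001],"angular":[0,0,0],"hand":1},{"translation":[0,0,0],"angular":[0,0,0],"hand":1},{"translation":[0,0,0],"angular":[0,0,0],"hand":1}]'|egrep 'pos|contact|width'
```

```text
position: [0.4952, 0.2011, 0.0184]
contact_force: [-0.4, -1.3, 11.8]
width: 0.0349
```

Blank 2 entered and sits on step 2's floor, which the contact height confirms. Releasing it and checking the blanks.

```bash

python3 -m handwheel '[{"translation":[0,0,-0.0005],"angular":[0,0,0],"hand":0},{"translation":[0,0,0],"angular":[0,0,0],"hand":0},{"translation":[0,0,0],"angular":[0,0,0],"hand":0},{"translation":[0,0,0],"angular":[0,0,0],"hand":0},{"translation":[0,0,-0.02],"angular":[0,0,0],"hand":0},{"translation":[0,0,-0.02],"angular":[0,0,0],"hand":0},{"translation":[0,0,-0.005],"angular":[0,0,0],"hand":0},{"translation":[0,0,0],"angular":[0,0,0],"hand":0}]' >/dev/null
python3 -c "
from h import *
topblanks()
delta([.4372,.058,.035],85.9)"
```

```text
disc [ 0.3922 -0.1022] diam 0.03707042618751526
disc [0.4347 0.0581] diam 0.0347161249923706
disc [0.5514 0.1983] diam 0.040005616779327395
disc [0.6137 0.1929] diam 0.04638820547103882
t 22.72 pos [0.4953 0.2009 0.0625] d(mm, after turn) [-47.7509 146.7258  27.4666] turn(deg) [-0.0089 -0.0306  0.0514] q6 1.89667568095185
```

```bash

python3 -m handwheel '[{"translation":[-0.008,0.0244,0],"angular":[0,0,0],"hand":0},{"translation":[-0.008,0.0244,0],"angular":[0,0,0],"hand":0},{"translation":[-0.008,0.0244,0],"angular":[0,0,0],"hand":0},{"translation":[-0.008,0.0244,0],"angular":[0,0,0],"hand":0},{"translation":[-0.008,0.0244,0],"angular":[0,0,0],"hand":0},{"translation":[-0.0078,0.0245,0],"angular":[0,0,0],"hand":0},{"translation":[0,0,0.014],"angular":[0,0,0],"hand":0},{"translation":[0,0,0.0135],"angular":[0,0,0],"hand":0},{"translation":[0,0,0],"angular":[0,0,0],"hand":0},{"translation":[0,0,0],"angular":[0,0,0],"hand":0}]' >/dev/null
python3 -c "
from h import *
delta([.4374,.058,.0075],85.9)"
```

```text
t 23.55 pos [0.4358 0.058  0.0338] d(mm, after turn) [ 1.576  -0.0743 26.2511] turn(deg) [0.0131 0.2185 0.0358] q6 1.6157145639493058
```

```bash

python3 -m handwheel '[{"translation":[0.0014,0,0.013],"angular":[0,0,0],"hand":0},{"translation":[0,0,0.013],"angular":[0,0,0],"hand":0},{"translation":[0,0,0],"angular":[0,0,0],"hand":0},{"translation":[0,0,0],"angular":[0,0,0],"hand":1},{"translation":[0,0,0],"angular":[0,0,0],"hand":1},{"translation":[0,0,0],"angular":[0,0,0],"hand":1},{"translation":[0,0,0],"angular":[0,0,0],"hand":1},{"translation":[0,0,0],"angular":[0,0,0],"hand":1},{"translation":[0,0,0],"angular":[0,0,0],"hand":1},{"translation":[0,0,0],"angular":[0,0,0],"hand":1}]' 40|egrep 'pos|contact|width'
python3 -m handwheel '[{"translation":[0,0,0],"angular":[0,0,0],"hand":1},{"translation":[0,0,-0.0125],"angular":[0,0,0],"hand":1},{"translation":[0,0,-0.0125],"angular":[0,0,0],"hand":1},{"translation":[0,0,-0.0125],"angular":[0,0,0],"hand":1}]'|egrep 'pos|width'
python3 -m handwheel '[{"translation":[-0.0021,-0.0244,0],"angular":[0,0,0],"hand":1},{"translation":[-0.0021,-0.0244,0],"angular":[0,0,0],"hand":1},{"translation":[-0.0021,-0.0244,0],"angular":[0,0,0],"hand":1},{"translation":[-0.0021,-0.0244,0],"angular":[0,0,0],"hand":1},{"translation":[-0.0021,-0.0244,0],"angular":[0,0,0],"hand":1},{"translation":[-0.0021,-0.0244,0],"angular":[0,0,0],"hand":1},{"translation":[0,0,0.008],"angular":[0,0,0],"hand":1},{"translation":[0,0,0.004],"angular":[0,0,0],"hand":1},{"translation":[0,0,0],"angular":[0,0,0],"hand":1},{"translation":[0,0,0],"angular":[0,0,0],"hand":1}]' |egrep 'pos|width'
python3 -c "
from h import *
delta([.4355,.205,.0195],85.9)"
```

```text
position: [0.4392, 0.0581, 0.0099]
contact_force: [-0.3, 0.1, 5.1]
width: 0.0289
position: [0.4385, 0.058, 0.0471]
width: 0.0288
position: [0.4358, 0.204, 0.0341]
width: 0.0294
t 25.55 pos [0.4358 0.204  0.0341] d(mm, after turn) [-0.3535 -0.9994 14.5746] turn(deg) [0.0577 0.0831 0.0181] q6 1.9357994384330037
```

```bash

python3 -m handwheel '[{"translation":[-0.0002,-0.001,0.008],"angular":[0,0,0],"hand":1},{"translation":[0,0,0.004],"angular":[0,0,0],"hand":1},{"translation":[0,0,0.002],"angular":[0,0,0],"hand":1},{"translation":[0,0,0],"angular":[0,0,0],"hand":1},{"translation":[0,0,0],"angular":[0,0,0],"hand":1}]'|egrep 'pos|contact'
python3 -m handwheel '[{"translation":[0,0,0.002],"angular":[0,0,0],"hand":1},{"translation":[0,0,0.0008],"angular":[0,0,0],"hand":1},{"translation":[0,0,0],"angular":[0,0,0],"hand":1},{"translation":[0,0,0],"angular":[0,0,0],"hand":1}]'|egrep 'pos|contact'
```

```text
position: [0.4362, 0.2057, 0.0202]
contact_force: [-0.3, 0.3, -0.3]
position: [0.4365, 0.2059, 0.0179]
contact_force: [0.2, -1.1, 1.3]
```

```bash

python3 -m handwheel '[{"translation":[0,0,0.0008],"angular":[0,0,0],"hand":1},{"translation":[0,0,0],"angular":[0,0,0],"hand":1}]'|egrep 'pos|contact'
python3 -m handwheel '[{"translation":[0,0,0],"angular":[0,0,0],"hand":0},{"translation":[0,0,0],"angular":[0,0,0],"hand":0},{"translation":[0,0,0],"angular":[0,0,0],"hand":0},{"translation":[0,0,0],"angular":[0,0,0],"hand":0},{"translation":[0,0,-0.025],"angular":[0,0,0],"hand":0},{"translation":[0,0,-0.025],"angular":[0,0,0],"hand":0},{"translation":[0,0.02,-0.025],"angular":[0,0,0],"hand":0},{"translation":[0,0.03,-0.025],"angular":[0,0,0],"hand":0},{"translation":[0,0.03,-0.015],"angular":[0,0,0],"hand":0},{"translation":[0,0.03,0],"angular":[0,0,0],"hand":0}]'
python3 - <<'E'
from h import *
C=cam("wrist");im=manip.get_image("wrist");t=manip.get_image("top");cv2.imwrite("pics/w5.png",np.vstack([im[:280],cv2.resize(t[140:264,170:320],(640,529))[:300]])[:,:,::-1])
for i,(x,y) in enumerate([[0.4329,0.205 ],[0.4925,0.2008],[0.5524,0.1967],[0.612,0.1921]]):print(w2pix(C,[x+.0019,y,.024]))
delta([.4228,-.2837,.12],0)
E
```

```text
position: [0.4365, 0.2059, 0.0178]
contact_force: [-1.1, -0.8, 8.1]
clock: 27.3
position: [0.4308, 0.0956, 0.135]
ee_rot: [-0.0, 0.999, -0.035, 0.004]
contact_force: [1.4, -1.1, 1.3]
width: 0.0852
gripper_force: 0.0
[166.0027 199.0037]
[156.971  116.2102]
[146.5261  22.1563]
[135.5252 -84.5554]
t 27.4 pos [0.4285 0.0932 0.1326] d(mm, after turn) [376.8908   5.6816  12.6402] turn(deg) [ 0.0101 -0.1377 85.7403] q6 1.7028894614599577
```

View pics/w5.png

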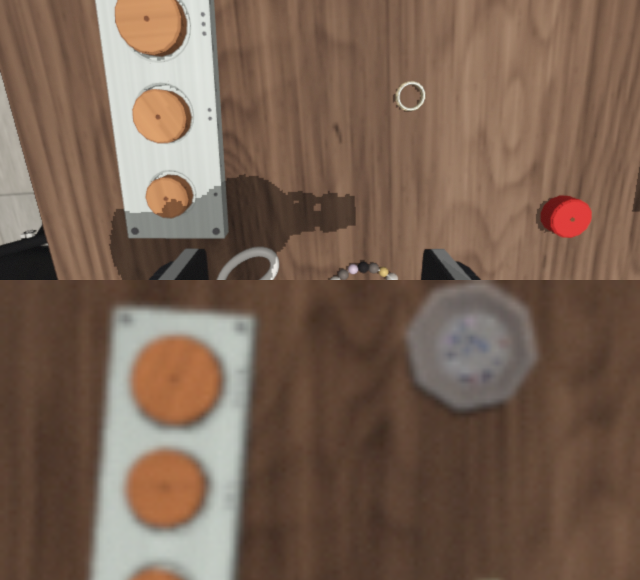

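Blanks 1–3 lie in steps 1–3 (wrist view, (168,197), (161,116) and (148,20)). The top crop shows blanks 4 and 3 in their steps. Next, the cover.

```bash

python3 -m handwheel '[{"translation":[0.002,0.0376,0],"angular":[0,0,0],"hand":0},{"translation":[0.002,0.0376,0],"angular":[0,0,0],"hand":0},{"translation":[0.002,0.0376,0],"angular":[0,0,0],"hand":0},{"translation":[0.002,0.0376,0],"angular":[0,0,0],"hand":0},{"translation":[0.002,0.0376,0],"angular":[0,0,0],"hand":0},{"translation":[0.002,0.0376,0],"angular":[0,0,0],"hand":0},{"translation":[0.002,0.0376,0],"angular":[0,0,0],"hand":0},{"translation":[0.002,0.0376,0],"angular":[0,0,0],"hand":0},{"translation":[0.002,0.0376,0],"angular":[0,0,0],"hand":0},{"translation":[0.002,0.0376,0],"angular":[0,0,0],"hand":0}]'|grep pos
python3 -m handwheel '[{"translation":[0,0,0],"angular":[0,0,-6.85],"hand":0},{"translation":[0,0,0],"angular":[0,0,-6.85],"hand":0},{"translation":[0,0,0],"angular":[0,0,-6.85],"hand":0},{"translation":[0,0,0],"angular":[0,0,-6.85],"hand":0},{"translation":[0,0,0],"angular":[0,0,-6.85],"hand":0},{"translation":[0,0,0],"angular":[0,0,-6.85],"hand":0},{"translation":[0,0,0],"angular":[0,0,-6.85],"hand":0}]'|grep pos
python3 -m handwheel '[{"translation":[0,0,0],"angular":[0,0,-6.85],"hand":0},{"translation":[0,0,0],"angular":[0,0,-6.85],"hand":0},{"translation":[0,0,0],"angular":[0,0,-6.85],"hand":0},{"translation":[0,0,0],"angular":[0,0,-6.85],"hand":0},{"translation":[0,0,0],"angular":[0,0,-6.85],"hand":0},{"translation":[0,0,0],"angular":[0,0,-6.85],"hand":0},{"translation":[0,0,0],"angular":[0,0,-6.85],"hand":0},{"translation":[0,0,0],"angular":[0,0,0],"hand":0},{"translation":[0,0,0],"angular":[0,0,0],"hand":0}]'|grep pos
python3 - <<'E'
from h import *
delta([.4228,-.2837,.041],1.8)
C=cam("wrist");im=manip.get_image("wrist");cv2.imwrite("pics/w6.png",im[:,:,::-1])
print(w2pix(C,[.4209,-.2837,.056]))
E
```

```text
position: [0.4218, -0.2814, 0.1313]
position: [0.4222, -0.2795, 0.1312]
position: [0.4221, -0.2796, 0.1314]
t 29.57 pos [ 0.4221 -0.2796  0.1314] d(mm, after turn) [-4.0913  0.5527 90.3567] turn(deg) [-0.0328 -0.0501 -0.0957] q6 -0.752621827434877
[311.1589 211.8921]
```

View pics/w6.png

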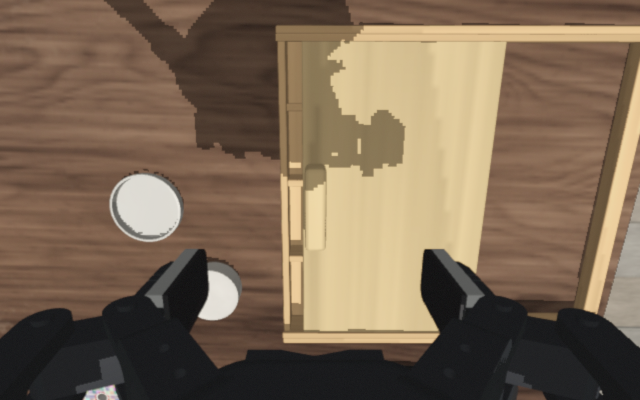

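The bar top is at (315,207) against (311,212) predicted, and the cover is roughly 10 mm open. Grasping the bar.

```bash

python3 -m handwheel '[{"translation":[-0.0027,0.0012,0.03],"angular":[0,0,0],"hand":0},{"translation":[0,0,0.03],"angular":[0,0,0],"hand":0},{"translation":[0,0,0.02],"angular":[0,0,0],"hand":0},{"translation":[0,0,0.01],"angular":[0,0,0],"hand":0},{"translation":[0,0,0],"angular":[0,0,0],"hand":0},{"translation":[0,0,0],"angular":[0,0,0],"hand":0}]'|egrep 'pos|contact'
python3 -m handwheel '[{"translation":[0,0,0],"angular":[0,0,0],"hand":1},{"translation":[0,0,0],"angular":[0,0,0],"hand":1},{"translation":[0,0,0],"angular":[0,0,0],"hand":1},{"translation":[0,0,0],"angular":[0,0,0],"hand":1},{"translation":[0,0,0],"angular":[0,0,0],"hand":1},{"translation":[0,0,0],"angular":[0,0,0],"hand":1},{"translation":[0,0,0],"angular":[0,0,0],"hand":1},{"translation":[0,0,0],"angular":[0,0,0],"hand":1},{"translation":[0,0,0],"angular":[0,0,0],"hand":1},{"translation":[0,0,0],"angular":[0,0,0],"hand":1}]' 30
python3 -c "
from h import *
delta([.4228,-.2837,.041],1.8)"
```

```text
position: [0.4235, -0.283, 0.0419]
contact_force: [-0.3, -0.9, 0.1]
clock: 30.95
position: [0.4233, -0.283, 0.0424]
ee_rot: [0.0, 0.696, 0.718, -0.0]
contact_force: [-0.8, 1.0, 5.4]
width: 0.0129
gripper_force: 34.5
t 30.95 pos [ 0.4233 -0.283   0.0424] d(mm, after turn) [-0.6531 -0.5542  1.3916] turn(deg) [0.0205 0.0226 0.0391] q6 -0.7580668885221749
```

```bash

python3 -m handwheel '[{"translation":[0,0.01,0],"angular":[0,0,0],"hand":1},{"translation":[0,0.011,0],"angular":[0,0,0],"hand":1},{"translation":[0,0.011,0],"angular":[0,0,0],"hand":1},{"translation":[0,0.011,0],"angular":[0,0,0],"hand":1},{"translation":[0,0.011,0],"angular":[0,0,0],"hand":1},{"translation":[0,0.011,0],"angular":[0,0,0],"hand":1},{"translation":[0,0.011,0],"angular":[0,0,0],"hand":1},{"translation":[0,0.011,0],"angular":[0,0,0],"hand":1},{"translation":[0,0.011,0],"angular":[0,0,0],"hand":1},{"translation":[0,0.005,0],"angular":[0,0,0],"hand":1}]'
for i in 1 2 3 ; do python3 -m handwheel '[{"translation":[0,0.002,0],"angular":[0,0,0],"hand":1},{"translation":[0,0.002,0],"angular":[0,0,0],"hand":1},{"translation":[0,0,0],"angular":[0,0,0],"hand":1}]'|egrep 'pos|contact';done
```

```text
clock: 31.78
position: [0.5275, -0.2801, 0.0424]
ee_rot: [0.001, 0.695, 0.719, -0.0]
contact_force: [-0.8, -0.5, 6.1]
width: 0.0131
gripper_force: 34.6
position: [0.5309, -0.2801, 0.0424]
contact_force: [0.6, -0.5, 4.2]
position: [0.5317, -0.28, 0.0424]
contact_force: [-6.7, -2.7, 8.9]
position: [0.5318, -0.28, 0.0424]
contact_force: [-15.8, -4.6, 13.7]
```

The cover is at its stop, with the TCP at x = 0.5318, so home is x ≈ 0.4068. Releasing it and going back to step 1.

```bash

python3 -m handwheel '[{"translation":[0,-0.005,0],"angular":[0,0,0],"hand":0.7},{"translation":[0,0,0],"angular":[0,0,0],"hand":0.6},{"translation":[0,0,0],"angular":[0,0,0],"hand":0.5},{"translation":[0,0,0],"angular":[0,0,0],"hand":0},{"translation":[0,0,-0.03],"angular":[0,0,0],"hand":0},{"translation":[0,0,-0.03],"angular":[0,0,0],"hand":0},{"translation":[0,0,-0.025],"angular":[0,0,0],"hand":0},{"translation":[0,0,0],"angular":[0,0,6.85],"hand":0},{"translation":[0,0,0],"angular":[0,0,6.85],"hand":0},{"translation":[0,0,0],"angular":[0,0,6.85],"hand":0}]'|egrep 'pos|contact'
python3 -m handwheel '[{"translation":[0,0,0],"angular":[0,0,6.85],"hand":0},{"translation":[0,0,0],"angular":[0,0,6.85],"hand":0},{"translation":[0,0,0],"angular":[0,0,6.85],"hand":0},{"translation":[0,0,0],"angular":[0,0,6.85],"hand":0},{"translation":[0,0,0],"angular":[0,0,6.85],"hand":0},{"translation":[0,0,0],"angular":[0,0,6.85],"hand":0},{"translation":[0,0,0],"angular":[0,0,6.85],"hand":0},{"translation":[0,0,0],"angular":[0,0,6.85],"hand":0},{"translation":[0,0,0],"angular":[0,0,6.85],"hand":0},{"translation":[0,0,0],"angular":[0,0,6.85],"hand":0}]'|egrep 'pos'
python3 -m handwheel '[{"translation":[-0.011,-0.039,0],"angular":[0,0,6.85],"hand":0},{"translation":[-0.011,-0.039,0],"angular":[0,0,0],"hand":0},{"translation":[-0.011,-0.039,0],"angular":[0,0,0],"hand":0},{"translation":[-0.011,-0.039,0],"angular":[0,0,0],"hand":0},{"translation":[-0.011,-0.039,0],"angular":[0,0,0],"hand":0},{"translation":[-0.011,-0.039,0],"angular":[0,0,0],"hand":0},{"translation":[-0.011,-0.039,0],"angular":[0,0,0],"hand":0},{"translation":[-0.011,-0.039,0],"angular":[0,0,0],"hand":0},{"translation":[-0.011,-0.039,0],"angular":[0,0,0],"hand":0},{"translation":[-0.011,-0.039,0],"angular":[0,0,0],"hand":0}]'|egrep 'pos'
python3 -c "
from h import *
delta([.4345,.2055,.045],85.9)"
```

```text
position: [0.534, -0.2793, 0.1275]
contact_force: [0.1, -0.1, -1.2]
position: [0.5338, -0.2791, 0.1266]
position: [0.4459, 0.1184, 0.1269]
t 35.03 pos [0.4459 0.1184 0.1269] d(mm, after turn) [-17.6259 -86.0506  81.9492] turn(deg) [-0.0276 -0.0493  0.0588] q6 1.7494409735504375
```

```bash

python3 -c "
from h import *
topblanks()"
python3 -m handwheel '[{"translation":[-0.006,-0.0287,0.02],"angular":[0,0,0],"hand":0},{"translation":[-0.006,-0.0287,0.02],"angular":[0,0,0],"hand":0},{"translation":[-0.0055,-0.0287,0.02],"angular":[0,0,0],"hand":0},{"translation":[0,0,0.02],"angular":[0,0,0],"hand":0},{"translation":[0,0,0],"angular":[0,0,0],"hand":0},{"translation":[0,0,0],"angular":[0,0,0],"hand":0},{"translation":[0,0,0],"angular":[0,0,0],"hand":0}]'|egrep 'pos'
python3 -c "
from h import *
delta([.4345,.2055,.0165],85.9)"
```

```text
disc [ 0.3923 -0.1021] diam 0.03718672033309937
disc [0.5539 0.1979] diam 0.04013459867477417
disc [0.6138 0.1929] diam 0.04636163160324097
position: [0.4357, 0.2031, 0.0475]
t 35.67 pos [0.4357 0.2031 0.0475] d(mm, after turn) [-1.4179 -2.325  30.9705] turn(deg) [-0.0068 -0.0568  0.0321] q6 1.9334440665098418
```

```bash

python3 -m handwheel '[{"translation":[-0.0012,-0.0018,0.015],"angular":[0,0,0],"hand":0},{"translation":[0,0,0.0155],"angular":[0,0,0],"hand":0},{"translation":[0,0,0],"angular":[0,0,0],"hand":0},{"translation":[0,0,0],"angular":[0,0,0],"hand":1},{"translation":[0,0,0],"angular":[0,0,0],"hand":1},{"translation":[0,0,0],"angular":[0,0,0],"hand":1},{"translation":[0,0,0],"angular":[0,0,0],"hand":1},{"translation":[0,0,0],"angular":[0,0,0],"hand":1},{"translation":[0,0,0],"angular":[0,0,0],"hand":1},{"translation":[0,0,0],"angular":[0,0,0],"hand":1}]' 40 |egrep 'pos|contact|width'
python3 -m handwheel '[{"translation":[0,0,0],"angular":[0,0,0],"hand":1},{"translation":[0,0,-0.02],"angular":[0,0,0],"hand":1},{"translation":[0,0,-0.03],"angular":[0,0,0],"hand":1},{"translation":[0,0,-0.03],"angular":[0,0,0],"hand":1},{"translation":[0,0,0],"angular":[0,0,0],"hand":1}]' |egrep 'pos|contact|width'
python3 -c "
from h import *
delta([.4495,-.1938,.096],85.9)"
```

```text
position: [0.4345, 0.2052, 0.0175]
contact_force: [0.1, -2.1, 6.7]
width: 0.029
position: [0.4378, 0.2065, 0.1017]
contact_force: [1.0, 0.1, 0.1]
width: 0.0293
t 36.92 pos [0.4378 0.2065 0.1017] d(mm, after turn) [ 40.3312 398.4327   5.6634] turn(deg) [-0.2285 -0.602   0.0676] q6 1.9381397283325115
```

```bash

python3 -m handwheel '[{"translation":[0.004,0.0397,0],"angular":[0,0,0],"hand":1},{"translation":[0.004,0.0397,0],"angular":[0,0,0],"hand":1},{"translation":[0.004,0.0397,0],"angular":[0,0,0],"hand":1},{"translation":[0.004,0.0397,0],"angular":[0,0,0],"hand":1},{"translation":[0.004,0.0397,0],"angular":[0,0,0],"hand":1},{"translation":[0.004,0.0397,0],"angular":[0,0,0],"hand":1},{"translation":[0.004,0.0397,0],"angular":[0,0,0],"hand":1},{"translation":[0.004,0.0397,0],"angular":[0,0,0],"hand":1},{"translation":[0.004,0.0397,0],"angular":[0,0,0],"hand":1},{"translation":[0.004,0.0397,0],"angular":[0,0,0],"hand":1}]'|grep pos
python3 -m handwheel '[{"translation":[0,0,0],"angular":[0,0,-6.85],"hand":1},{"translation":[0,0,0],"angular":[0,0,-6.85],"hand":1},{"translation":[0,0,0],"angular":[0,0,-6.85],"hand":1},{"translation":[0,0,0],"angular":[0,0,-6.85],"hand":1},{"translation":[0,0,0],"angular":[0,0,-6.85],"hand":1},{"translation":[0,0,0],"angular":[0,0,-6.85],"hand":1},{"translation":[0,0,0],"angular":[0,0,-6.85],"hand":1},{"translation":[0,0,0],"angular":[0,0,-6.85],"hand":1},{"translation":[0,0,0],"angular":[0,0,-6.85],"hand":1},{"translation":[0,0,0],"angular":[0,0,-6.85],"hand":1}]'|grep pos
python3 -m handwheel '[{"translation":[0,0,0],"angular":[0,0,-6.85],"hand":1},{"translation":[0,0,0],"angular":[0,0,-6.85],"hand":1},{"translation":[0,0,0],"angular":[0,0,-6.85],"hand":1},{"translation":[0,0,0],"angular":[0,0,-6.85],"hand":1},{"translation":[0,0,0],"angular":[0,0,0],"hand":1},{"translation":[0,0,0],"angular":[0,0,0],"hand":1}]'|egrep 'pos|width'
python3 - <<'E'
from h import *
delta([.4495,-.1938,.056],1.8)
C=cam("wrist");im=manip.get_image("wrist");cv2.imwrite("pics/w7.png",im[:,:,::-1])
print(w2pix(C,manip.get_state()["position"]+[0,0,.008]))
for yb in(.1095,.0675,.0625,.0145): print(w2pix(C,np.array([.4623-.055*.9995-yb*.0314,-.282-.055*.0314+yb,.026])),w2pix(C,np.array([.4623+.055*.9995-yb*.0314,-.282+.055*.0314+yb,.026])))
E
```

```text
position: [0.4452, -0.1955, 0.0963]
position: [0.4455, -0.1935, 0.0962]
position: [0.4456, -0.1935, 0.0963]
width: 0.0292
t 39.08 pos [ 0.4456 -0.1935  0.0963] d(mm, after turn) [-0.4084  3.9088 40.2529] turn(deg) [-0.0095 -0.003  -0.1183] q6 -0.5823549281461705
[312.6946 264.439 ]
[245.6151 176.0086] [426.2676 175.4788]
[249.1156 240.3422] [421.0664 239.8623]
[249.51   247.5906] [420.4804 247.1162]
[253.0792 313.1888] [415.1773 312.7623]
```

View pics/w7.png

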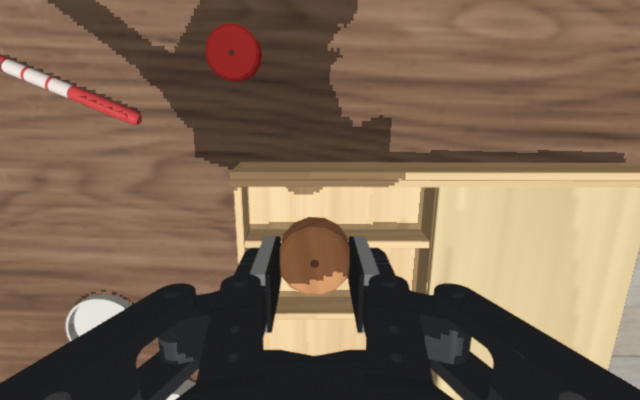

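In the wrist view the held blank's mark is at (315,264), so it is centred. Bay 1 lies between the side wall at v≈185 and the cross wall at v≈238, as predicted. Lowering in.

```bash

python3 -m handwheel '[{"translation":[0,0.0038,0.015],"angular":[0,0,0],"hand":1},{"translation":[0,0,0.015],"angular":[0,0,0],"hand":1},{"translation":[0,0,0.015],"angular":[0,0,0],"hand":1},{"translation":[0,0,0.01],"angular":[0,0,0],"hand":1},{"translation":[0,0,0.01],"angular":[0,0,0],"hand":1},{"translation":[0,0,0.01],"angular":[0,0,0],"hand":1},{"translation":[0,0,0],"angular":[0,0,0],"hand":1},{"translation":[0,0,0],"angular":[0,0,0],"hand":1}]'|egrep 'pos|contact'
python3 -m handwheel '[{"translation":[0,0,0.003],"angular":[0,0,0],"hand":1},{"translation":[0,0,0.003],"angular":[0,0,0],"hand":1},{"translation":[0,0,0.0015],"angular":[0,0,0],"hand":1},{"translation":[0,0,0],"angular":[0,0,0],"hand":1},{"translation":[0,0,0],"angular":[0,0,0],"hand":1}]'|egrep 'pos|contact'
```

```text
position: [0.4492, -0.1933, 0.0211]
contact_force: [0.1, -0.3, 0.4]
position: [0.4496, -0.1936, 0.014]
contact_force: [0.1, 0.6, -0.8]
```

```bash

python3 -m handwheel '[{"translation":[0,0,0.0012],"angular":[0,0,0],"hand":1},{"translation":[0,0,0],"angular":[0,0,0],"hand":1}]'|egrep 'pos|contact'
python3 -m handwheel '[{"translation":[0,0,0],"angular":[0,0,0],"hand":0.4},{"translation":[0,0,0],"angular":[0,0,0],"hand":0.4},{"translation":[0,0,0],"angular":[0,0,0],"hand":0.4},{"translation":[0,0,-0.02],"angular":[0,0,0],"hand":0.4},{"translation":[0,0,-0.03],"angular":[0,0,0],"hand":0.4},{"translation":[0,0,-0.035],"angular":[0,0,0],"hand":0},{"translation":[0,0,0],"angular":[0,0,6.85],"hand":0},{"translation":[0,0,0],"angular":[0,0,6.85],"hand":0},{"translation":[0,0,0],"angular":[0,0,6.85],"hand":0},{"translation":[0,0,0],"angular":[0,0,6.85],"hand":0}]'|egrep 'pos|contact'
python3 -m handwheel '[{"translation":[0,0,0],"angular":[0,0,6.85],"hand":0},{"translation":[0,0,0],"angular":[0,0,6.85],"hand":0},{"translation":[0,0,0],"angular":[0,0,6.85],"hand":0},{"translation":[0,0,0],"angular":[0,0,6.85],"hand":0},{"translation":[0,0,0],"angular":[0,0,6.85],"hand":0},{"translation":[0,0,0],"angular":[0,0,6.85],"hand":0},{"translation":[0,0,0],"angular":[0,0,6.85],"hand":0},{"translation":[0,0,0],"angular":[0,0,6.85],"hand":0},{"translation":[0,0,0],"angular":[0,0,6.85],"hand":0},{"translation":[0,0,0],"angular":[0,0,6.85],"hand":0}]'|egrep 'pos|contact'
python3 -c "
from h import *
delta([.4942,.2012,.06],85.9)"
```

```text
position: [0.4498, -0.1937, 0.0135]
contact_force: [-1.8, 1.4, 6.1]
position: [0.4495, -0.1935, 0.0979]
contact_force: [-0.0, -0.1, -0.1]
position: [0.4494, -0.1935, 0.0975]
contact_force: [0.9, -0.0, -1.0]
t 42.05 pos [ 0.4494 -0.1935  0.0975] d(mm, after turn) [  16.4641 -396.8549   37.5018] turn(deg) [-0.0053  0.0168 -0.2884] q6 1.0986319848841462
```

```bash

python3 -m handwheel '[{"translation":[0.0016,-0.0397,0],"angular":[0,0,0],"hand":0},{"translation":[0.0016,-0.0397,0],"angular":[0,0,0],"hand":0},{"translation":[0.0016,-0.0397,0],"angular":[0,0,0],"hand":0},{"translation":[0.0016,-0.0397,0],"angular":[0,0,0],"hand":0},{"translation":[0.0016,-0.0397,0],"angular":[0,0,0],"hand":0},{"translation":[0.0016,-0.0397,0],"angular":[0,0,0],"hand":0},{"translation":[0.0016,-0.0397,0],"angular":[0,0,0],"hand":0},{"translation":[0.0016,-0.0397,0],"angular":[0,0,0],"hand":0},{"translation":[0.0016,-0.0397,0],"angular":[0,0,0],"hand":0},{"translation":[0.002,-0.0397,0],"angular":[0,0,-0.25],"hand":0}]'|egrep 'pos|contact'
python3 -m handwheel '[{"translation":[0,0,0.02],"angular":[0,0,0],"hand":0},{"translation":[0,0,0.02],"angular":[0,0,0],"hand":0},{"translation":[0,0,0.01],"angular":[0,0,0],"hand":0},{"translation":[0,0,0],"angular":[0,0,0],"hand":0},{"translation":[0,0,0],"angular":[0,0,0],"hand":0},{"translation":[0,0,0],"angular":[0,0,0],"hand":0}]'|egrep 'pos|contact'
python3 -c "
from h import *
delta([.4942,.2012,.0165],85.9)"
```

```text
position: [0.4936, 0.2034, 0.0976]
contact_force: [0.8, -0.5, -0.4]
position: [0.4947, 0.201, 0.0484]
contact_force: [0.7, -0.1, -0.8]
t 43.38 pos [0.4947 0.201  0.0484] d(mm, after turn) [-0.4805 -0.206  31.8559] turn(deg) [-0.0176 -0.0707  0.2465] q6 1.8937431395893654
```

```bash

python3 -m handwheel '[{"translation":[-0.0005,0,0.016],"angular":[0,0,0.2],"hand":0},{"translation":[0,0,0.016],"angular":[0,0,0],"hand":0},{"translation":[0,0,0],"angular":[0,0,0],"hand":0},{"translation":[0,0,0],"angular":[0,0,0],"hand":1},{"translation":[0,0,0],"angular":[0,0,0],"hand":1},{"translation":[0,0,0],"angular":[0,0,0],"hand":1},{"translation":[0,0,0],"angular":[0,0,0],"hand":1},{"translation":[0,0,0],"angular":[0,0,0],"hand":1},{"translation":[0,0,0],"angular":[0,0,0],"hand":1},{"translation":[0,0,0],"angular":[0,0,0],"hand":1}]' 40 |egrep 'pos|contact|width'
python3 -m handwheel '[{"translation":[0,0,0],"angular":[0,0,0],"hand":1},{"translation":[0,0,-0.02],"angular":[0,0,0],"hand":1},{"translation":[0,0,-0.03],"angular":[0,0,0],"hand":1},{"translation":[0,0,-0.03],"angular":[0,0,0],"hand":1},{"translation":[0,0,0],"angular":[0,0,0],"hand":1},{"translation":[0,0,0],"angular":[0,0,0],"hand":1}]' |egrep 'pos|contact|width'
python3 -c "
from h import *
delta([.4511,-.2438,.096],85.9)"
```

```text
position: [0.4942, 0.2014, 0.017]
contact_force: [-0.3, -1.5, 4.3]
width: 0.0355
position: [0.495, 0.2018, 0.0979]
contact_force: [0.0, -0.4, -0.5]
width: 0.0352
t 44.72 pos [0.495  0.2018 0.0979] d(mm, after turn) [-11.9087 447.6232   1.9102] turn(deg) [-0.0952 -0.2908  0.1083] q6 1.8975108506517393
```

```bash

python3 -m handwheel '[{"translation":[-0.001,0.0373,0],"angular":[0,0,0],"hand":1},{"translation":[-0.001,0.0373,0],"angular":[0,0,0],"hand":1},{"translation":[-0.001,0.0373,0],"angular":[0,0,0],"hand":1},{"translation":[-0.001,0.0373,0],"angular":[0,0,0],"hand":1},{"translation":[-0.001,0.0373,0],"angular":[0,0,0],"hand":1},{"translation":[-0.001,0.0373,0],"angular":[0,0,0],"hand":1},{"translation":[-0.001,0.0373,0],"angular":[0,0,0],"hand":1},{"translation":[-0.001,0.0373,0],"angular":[0,0,0],"hand":1},{"translation":[-0.001,0.0373,0],"angular":[0,0,0],"hand":1},{"translation":[-0.001,0.0373,0],"angular":[0,0,0],"hand":1}]'|grep pos
python3 -m handwheel '[{"translation":[-0.001,0.0373,0],"angular":[0,0,0],"hand":1},{"translation":[-0.001,0.0373,0],"angular":[0,0,0],"hand":1},{"translation":[0,0,0],"angular":[0,0,-6.85],"hand":1},{"translation":[0,0,0],"angular":[0,0,-6.85],"hand":1},{"translation":[0,0,0],"angular":[0,0,-6.85],"hand":1},{"translation":[0,0,0],"angular":[0,0,-6.85],"hand":1},{"translation":[0,0,0],"angular":[0,0,-6.85],"hand":1},{"translation":[0,0,0],"angular":[0,0,-6.85],"hand":1},{"translation":[0,0,0],"angular":[0,0,-6.85],"hand":1},{"translation":[0,0,0],"angular":[0,0,-6.85],"hand":1}]'|grep pos
python3 -m handwheel '[{"translation":[0,0,0],"angular":[0,0,-6.85],"hand":1},{"translation":[0,0,0],"angular":[0,0,-6.85],"hand":1},{"translation":[0,0,0],"angular":[0,0,-6.85],"hand":1},{"translation":[0,0,0],"angular":[0,0,-6.85],"hand":1},{"translation":[0,0,0],"angular":[0,0,-6.85],"hand":1},{"translation":[0,0,0],"angular":[0,0,-6.85],"hand":1},{"translation":[0,0,0],"angular":[0,0,0],"hand":1},{"translation":[0,0,0],"angular":[0,0,0],"hand":1}]'|egrep 'pos|width'
python3 - <<'E'
from h import *
delta([.4511,-.2438,.0205],1.8)
E
```

```text
position: [0.4559, -0.1712, 0.0945]
position: [0.4492, -0.2436, 0.0943]
position: [0.4495, -0.2438, 0.0947]
width: 0.0351
t 47.05 pos [ 0.4495 -0.2438  0.0947] d(mm, after turn) [-0.0518  1.5792 74.1956] turn(deg) [-0.1007 -0.0719 -0.0677] q6 -0.6631901147603235
```

```bash

python3 -m handwheel '[{"translation":[0,0.0015,0.015],"angular":[0,0,0],"hand":1},{"translation":[0,0,0.015],"angular":[0,0,0],"hand":1},{"translation":[0,0,0.015],"angular":[0,0,0],"hand":1},{"translation":[0,0,0.01],"angular":[0,0,0],"hand":1},{"translation":[0,0,0.01],"angular":[0,0,0],"hand":1},{"translation":[0,0,0.009],"angular":[0,0,0],"hand":1},{"translation":[0,0,0],"angular":[0,0,0],"hand":1},{"translation":[0,0,0],"angular":[0,0,0],"hand":1}]'|egrep 'pos|contact'
python3 -m handwheel '[{"translation":[0,0,0.003],"angular":[0,0,0],"hand":1},{"translation":[0,0,0.003],"angular":[0,0,0],"hand":1},{"translation":[0,0,0.0015],"angular":[0,0,0],"hand":1},{"translation":[0,0,0],"angular":[0,0,0],"hand":1},{"translation":[0,0,0],"angular":[0,0,0],"hand":1}]'|egrep 'pos|contact|width'
python3 -m handwheel '[{"translation":[0,0,0.001],"angular":[0,0,0],"hand":1},{"translation":[0,0,0],"angular":[0,0,0],"hand":1}]'|egrep 'pos|contact'
```

```text
position: [0.4516, -0.2442, 0.0213]
contact_force: [-0.5, 0.2, 0.8]
position: [0.4518, -0.2443, 0.0143]
contact_force: [1.0, 0.0, -0.6]
width: 0.0352
position: [0.4518, -0.2443, 0.0133]
contact_force: [-0.4, 0.3, 0.3]
```

```bash

python3 -m handwheel '[{"translation":[0,0,0.0012],"angular":[0,0,0],"hand":1},{"translation":[0,0,0],"angular":[0,0,0],"hand":1}]'|egrep 'pos|contact'
python3 -m handwheel '[{"translation":[0,0,0],"angular":[0,0,0],"hand":0.35},{"translation":[0,0,0],"angular":[0,0,0],"hand":0.35},{"translation":[0,0,0],"angular":[0,0,0],"hand":0.35},{"translation":[0,0,-0.02],"angular":[0,0,0],"hand":0.35},{"translation":[0,0,-0.03],"angular":[0,0,0],"hand":0.35},{"translation":[0,0,-0.035],"angular":[0,0,0],"hand":0},{"translation":[0,0,0],"angular":[0,0,6.85],"hand":0},{"translation":[0,0,0],"angular":[0,0,6.85],"hand":0},{"translation":[0,0,0],"angular":[0,0,6.85],"hand":0},{"translation":[0,0,0],"angular":[0,0,6.85],"hand":0}]'|egrep 'pos|contact'
python3 -m handwheel '[{"translation":[0,0,0],"angular":[0,0,6.85],"hand":0},{"translation":[0,0,0],"angular":[0,0,6.85],"hand":0},{"translation":[0,0,0],"angular":[0,0,6.85],"hand":0},{"translation":[0,0,0],"angular":[0,0,6.85],"hand":0},{"translation":[0,0,0],"angular":[0,0,6.85],"hand":0},{"translation":[0,0,0],"angular":[0,0,6.85],"hand":0},{"translation":[0,0,0],"angular":[0,0,6.85],"hand":0},{"translation":[0,0,0],"angular":[0,0,6.85],"hand":0},{"translation":[0,0,0],"angular":[0,0,6.85],"hand":0},{"translation":[0,0,0],"angular":[0,0,6.85],"hand":0}]'|egrep 'pos|contact'
python3 -c "
from h import *
delta([.554,.197,.06],85.9)
topblanks()"
```

```text
position: [0.4519, -0.2444, 0.013]
contact_force: [-1.6, 0.8, 8.7]
position: [0.4517, -0.2442, 0.0971]
contact_force: [0.5, -1.1, -0.4]
position: [0.4516, -0.2442, 0.0967]
contact_force: [0.2, 0.1, -1.1]
t 50.13 pos [ 0.4516 -0.2442  0.0967] d(mm, after turn) [  70.6202 -447.3611   36.6953] turn(deg) [-0.0123  0.0271 -0.235 ] q6 1.0152700393270937
disc [0.5539 0.198 ] diam 0.04012887239456177
disc [0.6138 0.1929] diam 0.04634996704101563
```

```bash

python3 -m handwheel '[{"translation":[0.0059,-0.0373,0],"angular":[0,0,-0.2],"hand":0},{"translation":[0.0059,-0.0373,0],"angular":[0,0,0],"hand":0},{"translation":[0.0059,-0.0373,0],"angular":[0,0,0],"hand":0},{"translation":[0.0059,-0.0373,0],"angular":[0,0,0],"hand":0},{"translation":[0.0059,-0.0373,0],"angular":[0,0,0],"hand":0},{"translation":[0.0059,-0.0373,0],"angular":[0,0,0],"hand":0},{"translation":[0.0059,-0.0373,0],"angular":[0,0,0],"hand":0},{"translation":[0.0059,-0.0373,0],"angular":[0,0,0],"hand":0},{"translation":[0.0059,-0.0373,0],"angular":[0,0,0],"hand":0},{"translation":[0.0059,-0.0373,0],"angular":[0,0,0],"hand":0}]'|egrep 'pos|contact'
python3 -m handwheel '[{"translation":[0.0059,-0.0373,0],"angular":[0,0,0],"hand":0},{"translation":[0.0059,-0.0373,0],"angular":[0,0,0],"hand":0},{"translation":[0,0,0.02],"angular":[0,0,0],"hand":0},{"translation":[0,0,0.02],"angular":[0,0,0],"hand":0},{"translation":[0,0,0.01],"angular":[0,0,0],"hand":0},{"translation":[0,0,0],"angular":[0,0,0],"hand":0},{"translation":[0,0,0],"angular":[0,0,0],"hand":0},{"translation":[0,0,0],"angular":[0,0,0],"hand":0}]'|egrep 'pos|contact'
python3 -c "
from h import *
delta([.554,.197,.0155],85.9)"
```

```text
position: [0.5354, 0.1259, 0.0968]
contact_force: [0.6, 0.0, -0.3]
position: [0.5529, 0.1972, 0.0477]
contact_force: [0.6, -0.0, 1.4]
t 51.68 pos [0.5529 0.1972 0.0477] d(mm, after turn) [ 1.1453  0.1669 32.217 ] turn(deg) [-0.0159 -0.0725  0.2871] q6 1.86166852707034
```

```bash

python3 -m handwheel '[{"translation":[0.001,0,0.016],"angular":[0,0,0.25],"hand":0},{"translation":[0,0,0.0162],"angular":[0,0,0],"hand":0},{"translation":[0,0,0],"angular":[0,0,0],"hand":0},{"translation":[0,0,0],"angular":[0,0,0],"hand":1},{"translation":[0,0,0],"angular":[0,0,0],"hand":1},{"translation":[0,0,0],"angular":[0,0,0],"hand":1},{"translation":[0,0,0],"angular":[0,0,0],"hand":1},{"translation":[0,0,0],"angular":[0,0,0],"hand":1},{"translation":[0,0,0],"angular":[0,0,0],"hand":1},{"translation":[0,0,0],"angular":[0,0,0],"hand":1}]' 40 |egrep 'pos|contact|width'
python3 -m handwheel '[{"translation":[0,0,0],"angular":[0,0,0],"hand":1},{"translation":[0,0,-0.02],"angular":[0,0,0],"hand":1},{"translation":[0,0,-0.03],"angular":[0,0,0],"hand":1},{"translation":[0,0,-0.03],"angular":[0,0,0],"hand":1},{"translation":[0,0,0],"angular":[0,0,0],"hand":1},{"translation":[0,0,0],"angular":[0,0,0],"hand":1}]' |egrep 'pos|contact|width'
python3 -c "
from h import *
delta([.4529,-.2998,.096],85.9)"
```

```text
position: [0.5541, 0.1976, 0.0166]
contact_force: [-1.3, -0.8, 6.1]
width: 0.0409
position: [0.5548, 0.198, 0.0974]
contact_force: [-1.0, 0.3, -1.2]
width: 0.0413
t 53.02 pos [0.5548 0.198  0.0974] d(mm, after turn) [-66.0885 503.7954   1.3955] turn(deg) [-0.0909 -0.3173  0.0585] q6 1.8661101161047013
```

```bash

python3 -m handwheel '[{"translation":[-0.005,0.03875,0],"angular":[0,0,0],"hand":1},{"translation":[-0.005,0.03875,0],"angular":[0,0,0],"hand":1},{"translation":[-0.005,0.03875,0],"angular":[0,0,0],"hand":1},{"translation":[-0.005,0.03875,0],"angular":[0,0,0],"hand":1},{"translation":[-0.005,0.03875,0],"angular":[0,0,0],"hand":1},{"translation":[-0.005,0.03875,0],"angular":[0,0,0],"hand":1},{"translation":[-0.005,0.03875,0],"angular":[0,0,0],"hand":1},{"translation":[-0.005,0.03875,0],"angular":[0,0,0],"hand":1},{"translation":[-0.005,0.03875,0],"angular":[0,0,0],"hand":1},{"translation":[-0.005,0.03875,0],"angular":[0,0,0],"hand":1}]'|grep pos
python3 -m handwheel '[{"translation":[-0.005,0.03875,0],"angular":[0,0,0],"hand":1},{"translation":[-0.005,0.03875,0],"angular":[0,0,0],"hand":1},{"translation":[-0.005,0.03875,0],"angular":[0,0,0],"hand":1},{"translation":[0,0,0],"angular":[0,0,-6.85],"hand":1},{"translation":[0,0,0],"angular":[0,0,-6.85],"hand":1},{"translation":[0,0,0],"angular":[0,0,-6.85],"hand":1},{"translation":[0,0,0],"angular":[0,0,-6.85],"hand":1},{"translation":[0,0,0],"angular":[0,0,-6.85],"hand":1},{"translation":[0,0,0],"angular":[0,0,-6.85],"hand":1},{"translation":[0,0,0],"angular":[0,0,-6.85],"hand":1}]'|grep pos
python3 -m handwheel '[{"translation":[0,0,0],"angular":[0,0,-6.85],"hand":1},{"translation":[0,0,0],"angular":[0,0,-6.85],"hand":1},{"translation":[0,0,0],"angular":[0,0,-6.85],"hand":1},{"translation":[0,0,0],"angular":[0,0,-6.85],"hand":1},{"translation":[0,0,0],"angular":[0,0,-6.85],"hand":1},{"translation":[0,0,0],"angular":[0,0,-6.85],"hand":1},{"translation":[0,0,0],"angular":[0,0,-6.85],"hand":1},{"translation":[0,0,0],"angular":[0,0,0],"hand":1},{"translation":[0,0,0],"angular":[0,0,0],"hand":1}]'|egrep 'pos|width'
python3 - <<'E'
from h import *
delta([.4529,-.2998,.0205],1.8)
E
```

```text
position: [0.4742, -0.1866, 0.0937]
position: [0.4518, -0.2996, 0.0934]
position: [0.4521, -0.2998, 0.0938]
width: 0.0411
t 55.43 pos [ 0.4521 -0.2998  0.0938] d(mm, after turn) [-0.0436  0.7959 73.3269] turn(deg) [-0.0881 -0.0786 -0.1191] q6 -0.7430986128306704
```

```bash

python3 -m handwheel '[{"translation":[0,0.0008,0.015],"angular":[0,0,0],"hand":1},{"translation":[0,0,0.015],"angular":[0,0,0],"hand":1},{"translation":[0,0,0.015],"angular":[0,0,0],"hand":1},{"translation":[0,0,0.01],"angular":[0,0,0],"hand":1},{"translation":[0,0,0.01],"angular":[0,0,0],"hand":1},{"translation":[0,0,0.009],"angular":[0,0,0],"hand":1},{"translation":[0,0,0],"angular":[0,0,0],"hand":1},{"translation":[0,0,0],"angular":[0,0,0],"hand":1}]'|egrep 'pos|contact'
python3 -m handwheel '[{"translation":[0,0,0.003],"angular":[0,0,0],"hand":1},{"translation":[0,0,0.003],"angular":[0,0,0],"hand":1},{"translation":[0,0,0.001],"angular":[0,0,0],"hand":1},{"translation":[0,0,0],"angular":[0,0,0],"hand":1},{"translation":[0,0,0],"angular":[0,0,0],"hand":1}]'|egrep 'pos|contact|width'
python3 -m handwheel '[{"translation":[0,0,0.001],"angular":[0,0,0],"hand":1},{"translation":[0,0,0],"angular":[0,0,0],"hand":1}]'|egrep 'pos|contact'
```

```text
position: [0.4534, -0.3002, 0.0204]
contact_force: [0.9, -0.3, 0.1]
position: [0.4536, -0.3004, 0.014]
contact_force: [-0.6, -0.3, -1.3]
width: 0.0413
position: [0.4536, -0.3004, 0.0129]
contact_force: [0.1, 0.6, -0.4]
```

```bash

python3 -m handwheel '[{"translation":[0,0,0.0012],"angular":[0,0,0],"hand":1},{"translation":[0,0,0],"angular":[0,0,0],"hand":1}]'|egrep 'pos|contact'
python3 -m handwheel '[{"translation":[0,0,0],"angular":[0,0,0],"hand":0.28},{"translation":[0,0,0],"angular":[0,0,0],"hand":0.28},{"translation":[0,0,0],"angular":[0,0,0],"hand":0.28},{"translation":[0,0,-0.02],"angular":[0,0,0],"hand":0.28},{"translation":[0,0,-0.03],"angular":[0,0,0],"hand":0.28},{"translation":[0,0,-0.035],"angular":[0,0,0],"hand":0},{"translation":[0,0,0],"angular":[0,0,6.85],"hand":0},{"translation":[0,0,0],"angular":[0,0,6.85],"hand":0},{"translation":[0,0,0],"angular":[0,0,6.85],"hand":0},{"translation":[0,0,0],"angular":[0,0,6.85],"hand":0}]'|egrep 'pos|contact'
python3 -m handwheel '[{"translation":[0,0,0],"angular":[0,0,6.85],"hand":0},{"translation":[0,0,0],"angular":[0,0,6.85],"hand":0},{"translation":[0,0,0],"angular":[0,0,6.85],"hand":0},{"translation":[0,0,0],"angular":[0,0,6.85],"hand":0},{"translation":[0,0,0],"angular":[0,0,6.85],"hand":0},{"translation":[0,0,0],"angular":[0,0,6.85],"hand":0},{"translation":[0,0,0],"angular":[0,0,6.85],"hand":0},{"translation":[0,0,0],"angular":[0,0,6.85],"hand":0},{"translation":[0,0,0],"angular":[0,0,6.85],"hand":0},{"translation":[0,0,0],"angular":[0,0,6.85],"hand":0}]'|egrep 'pos|contact'
python3 -c "
from h import *
delta([.6136,.1925,.06],85.9)
topblanks()"
```

```text
position: [0.4537, -0.3005, 0.0126]
contact_force: [-1.5, 1.8, 6.0]
position: [0.4536, -0.3003, 0.0968]
contact_force: [0.1, -0.1, 0.1]
position: [0.4534, -0.3002, 0.0963]
contact_force: [-0.1, 0.7, 0.3]
t 58.52 pos [ 0.4534 -0.3002  0.0963] d(mm, after turn) [ 124.5259 -502.9235   36.3221] turn(deg) [-0.0125  0.0186 -0.291 ] q6 0.9346384856228651
disc [0.6137 0.1929] diam 0.04632612464904785
```

```bash

python3 -m handwheel '[{"translation":[0.0089,-0.0359,0],"angular":[0,0,-0.1],"hand":0},{"translation":[0.0089,-0.0359,0],"angular":[0,0,0],"hand":0},{"translation":[0.0089,-0.0359,0],"angular":[0,0,0],"hand":0},{"translation":[0.0089,-0.0359,0],"angular":[0,0,0],"hand":0},{"translation":[0.0089,-0.0359,0],"angular":[0,0,0],"hand":0},{"translation":[0.0089,-0.0359,0],"angular":[0,0,0],"hand":0},{"translation":[0.0089,-0.0359,0],"angular":[0,0,0],"hand":0},{"translation":[0.0089,-0.0359,0],"angular":[0,0,0],"hand":0},{"translation":[0.0089,-0.0359,0],"angular":[0,0,0],"hand":0},{"translation":[0.0089,-0.0359,0],"angular":[0,0,0],"hand":0}]'|egrep 'pos|contact'
python3 -m handwheel '[{"translation":[0.0089,-0.0359,0],"angular":[0,0,0],"hand":0},{"translation":[0.0089,-0.0359,0],"angular":[0,0,0],"hand":0},{"translation":[0.0089,-0.0359,0],"angular":[0,0,0],"hand":0},{"translation":[0.0089,-0.0359,0],"angular":[0,0,0],"hand":0},{"translation":[0,0,0.02],"angular":[0,0,0],"hand":0},{"translation":[0,0,0.02],"angular":[0,0,0],"hand":0},{"translation":[0,0,0.01],"angular":[0,0,0],"hand":0},{"translation":[0,0,0],"angular":[0,0,0],"hand":0},{"translation":[0,0,0],"angular":[0,0,0],"hand":0},{"translation":[0,0,0],"angular":[0,0,0],"hand":0}]'|egrep 'pos|contact'
python3 -c "
from h import *
delta([.6136,.1925,.0145],85.9)"
```

```text
position: [0.5673, 0.0535, 0.0964]
contact_force: [-0.0, 0.5, 0.0]
position: [0.6133, 0.1921, 0.0474]
contact_force: [-0.5, -0.4, 0.4]
t 60.23 pos [0.6133 0.1921 0.0474] d(mm, after turn) [ 0.3139 -0.3955 32.926 ] turn(deg) [-0.0179 -0.0838  0.1443] q6 1.8353371349506553
```

```bash

python3 -m handwheel '[{"translation":[0.0003,-0.0004,0.016],"angular":[0,0,0.15],"hand":0},{"translation":[0,0,0.0165],"angular":[0,0,0],"hand":0},{"translation":[0,0,0],"angular":[0,0,0],"hand":0},{"translation":[0,0,0],"angular":[0,0,0],"hand":1},{"translation":[0,0,0],"angular":[0,0,0],"hand":1},{"translation":[0,0,0],"angular":[0,0,0],"hand":1},{"translation":[0,0,0],"angular":[0,0,0],"hand":1},{"translation":[0,0,0],"angular":[0,0,0],"hand":1},{"translation":[0,0,0],"angular":[0,0,0],"hand":1},{"translation":[0,0,0],"angular":[0,0,0],"hand":1}]' 40 |egrep 'pos|contact|width'
python3 -m handwheel '[{"translation":[0,0,0],"angular":[0,0,0],"hand":1},{"translation":[0,0,-0.02],"angular":[0,0,0],"hand":1},{"translation":[0,0,-0.03],"angular":[0,0,0],"hand":1},{"translation":[0,0,-0.03],"angular":[0,0,0],"hand":1},{"translation":[0,0,0],"angular":[0,0,0],"hand":1},{"translation":[0,0,0],"angular":[0,0,0],"hand":1}]' |egrep 'pos|contact|width'
python3 -c "
from h import *
delta([.4548,-.3618,.096],85.9)"
```

```text
position: [0.614, 0.1929, 0.0162]
contact_force: [-1.5, -1.2, 4.6]
width: 0.0471
position: [0.6147, 0.1933, 0.0972]
contact_force: [-0.1, 0.6, -0.3]
width: 0.047
t 61.57 pos [0.6147 0.1933 0.0972] d(mm, after turn) [-119.8219  565.098     1.204 ] turn(deg) [-0.0933 -0.3492  0.0073] q6 1.8390078680641864
```

```bash

python3 -m handwheel '[{"translation":[-0.008,0.0377,0],"angular":[0,0,0],"hand":1},{"translation":[-0.008,0.0377,0],"angular":[0,0,0],"hand":1},{"translation":[-0.008,0.0377,0],"angular":[0,0,0],"hand":1},{"translation":[-0.008,0.0377,0],"angular":[0,0,0],"hand":1},{"translation":[-0.008,0.0377,0],"angular":[0,0,0],"hand":1},{"translation":[-0.008,0.0377,0],"angular":[0,0,0],"hand":1},{"translation":[-0.008,0.0377,0],"angular":[0,0,0],"hand":1},{"translation":[-0.008,0.0377,0],"angular":[0,0,0],"hand":1},{"translation":[-0.008,0.0377,0],"angular":[0,0,0],"hand":1},{"translation":[-0.008,0.0377,0],"angular":[0,0,0],"hand":1}]'|grep pos
python3 -m handwheel '[{"translation":[-0.008,0.0377,0],"angular":[0,0,0],"hand":1},{"translation":[-0.008,0.0377,0],"angular":[0,0,0],"hand":1},{"translation":[-0.008,0.0377,0],"angular":[0,0,0],"hand":1},{"translation":[-0.008,0.0377,0],"angular":[0,0,0],"hand":1},{"translation":[-0.0075,0.0373,0],"angular":[0,0,0],"hand":1},{"translation":[0,0,0],"angular":[0,0,-6.85],"hand":1},{"translation":[0,0,0],"angular":[0,0,-6.85],"hand":1},{"translation":[0,0,0],"angular":[0,0,-6.85],"hand":1},{"translation":[0,0,0],"angular":[0,0,-6.85],"hand":1},{"translation":[0,0,0],"angular":[0,0,-6.85],"hand":1}]'|grep pos
python3 -m handwheel '[{"translation":[0,0,0],"angular":[0,0,-6.85],"hand":1},{"translation":[0,0,0],"angular":[0,0,-6.85],"hand":1},{"translation":[0,0,0],"angular":[0,0,-6.85],"hand":1},{"translation":[0,0,0],"angular":[0,0,-6.85],"hand":1},{"translation":[0,0,0],"angular":[0,0,-6.85],"hand":1},{"translation":[0,0,0],"angular":[0,0,-6.85],"hand":1},{"translation":[0,0,0],"angular":[0,0,-6.85],"hand":1},{"translation":[0,0,0],"angular":[0,0,-6.85],"hand":1},{"translation":[0,0,0],"angular":[0,0,-6.85],"hand":1}]'|egrep 'pos|width'
python3 -m handwheel '[{"translation":[0,0,0],"angular":[0,0,0],"hand":1},{"translation":[0,0,0],"angular":[0,0,0],"hand":1}]'|egrep 'pos|width'
python3 - <<'E'
from h import *
delta([.4548,-.3618,.0205],1.8)
E
```

```text
position: [0.5045, -0.1786, 0.0932]
position: [0.4524, -0.3618, 0.0929]
position: [0.4526, -0.3615, 0.0929]
width: 0.047
position: [0.4528, -0.3617, 0.0933]
width: 0.0471
t 64.15 pos [ 0.4528 -0.3617  0.0933] d(mm, after turn) [-0.1166  2.034  72.7545] turn(deg) [-0.0693 -0.0724 -0.1695] q6 -0.8225792564466363
```

```bash

python3 -m handwheel '[{"translation":[0,0.002,0.015],"angular":[0,0,0],"hand":1},{"translation":[0,0,0.015],"angular":[0,0,0],"hand":1},{"translation":[0,0,0.015],"angular":[0,0,0],"hand":1},{"translation":[0,0,0.01],"angular":[0,0,0],"hand":1},{"translation":[0,0,0.01],"angular":[0,0,0],"hand":1},{"translation":[0,0,0.009],"angular":[0,0,0],"hand":1},{"translation":[0,0,0],"angular":[0,0,0],"hand":1},{"translation":[0,0,0],"angular":[0,0,0],"hand":1}]'|egrep 'pos|contact'
python3 -m handwheel '[{"translation":[0,0,0.003],"angular":[0,0,0],"hand":1},{"translation":[0,0,0.003],"angular":[0,0,0],"hand":1},{"translation":[0,0,0.001],"angular":[0,0,0],"hand":1},{"translation":[0,0,0],"angular":[0,0,0],"hand":1},{"translation":[0,0,0],"angular":[0,0,0],"hand":1}]'|egrep 'pos|contact|width'
python3 -m handwheel '[{"translation":[0,0,0.0015],"angular":[0,0,0],"hand":1},{"translation":[0,0,0],"angular":[0,0,0],"hand":1}]'|egrep 'pos|contact'
```

```text
position: [0.4551, -0.3621, 0.0197]
contact_force: [-0.2, -0.7, 0.3]
position: [0.4553, -0.3623, 0.0133]
contact_force: [0.7, 0.1, 0.5]
width: 0.0469
position: [0.4556, -0.3625, 0.0123]
contact_force: [0.4, -0.3, 3.6]
```

```bash

python3 -m handwheel '[{"translation":[0,0,0],"angular":[0,0,0],"hand":0.2},{"translation":[0,0,0],"angular":[0,0,0],"hand":0.2},{"translation":[0,0,0],"angular":[0,0,0],"hand":0.2},{"translation":[0,0,-0.02],"angular":[0,0,0],"hand":0.2},{"translation":[0,0,-0.03],"angular":[0,0,0],"hand":0.2},{"translation":[0,0,-0.035],"angular":[0,0,0],"hand":0},{"translation":[0,0,-0.035],"angular":[0,0,0],"hand":0},{"translation":[0,0,-0.035],"angular":[0,0,0],"hand":0},{"translation":[0,0,0],"angular":[0,0,0],"hand":0},{"translation":[0,0,0],"angular":[0,0,0],"hand":0}]'|egrep 'pos|contact'
python3 - <<'E'
from h import *
C=cam("wrist");im=manip.get_image("wrist");cv2.imwrite("pics/w8.png",im[:,:,::-1])
delta([.5318,-.2812,.13],1.8)
for y in(-.1938,-.2438,-.2998,-.3618):print(w2pix(C,[.453,y,.02]))
E
```

```text
position: [0.4564, -0.3633, 0.1691]
contact_force: [-0.4, 0.0, 0.0]
t 66.28 pos [ 0.4553 -0.3622  0.1671] d(mm, after turn) [78.5459 79.0112 37.0979] turn(deg) [0.0464 0.0542 0.0035] q6 -0.8229949866812193
[315.0021 -52.776 ]
[312.9219  23.8924]
[310.8245 101.1932]
[308.7461 177.7945]
```

View pics/w8.png

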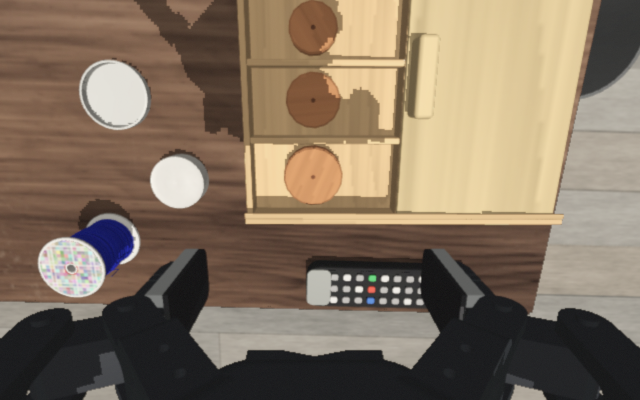

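Blanks 2, 3 and 4 lie flat and centred in their bays at (313,27), (313,100) and (313,175). The bar is at (424,76). Going to the bar and checking bay 1 on the way.

```bash

python3 -m handwheel '[{"translation":[0.0265,0.0265,0.009],"angular":[0,0,0],"hand":0},{"translation":[0.0265,0.0265,0.009],"angular":[0,0,0],"hand":0},{"translation":[0.0255,0.026,0.009],"angular":[0,0,0],"hand":0},{"translation":[0,0,0.01],"angular":[0,0,0],"hand":0},{"translation":[0,0,0],"angular":[0,0,0],"hand":0},{"translation":[0,0,0],"angular":[0,0,0],"hand":0},{"translation":[0,0,0],"angular":[0,0,0],"hand":0}]'|egrep 'pos|contact'
python3 - <<'E'
from h import *
C=cam("wrist");im=manip.get_image("wrist");cv2.imwrite("pics/w9.png",im[:,:,::-1])
delta([.5318,-.2812,.041],1.8)
print(w2pix(C,[.453,-.1938,.02]),w2pix(C,[.5318,-.2812,.056]))
E
```

```text
position: [0.5308, -0.2818, 0.1289]
contact_force: [-1.0, -0.1, 1.2]
t 66.92 pos [ 0.531  -0.2822  0.1294] d(mm, after turn) [ 0.9472  0.815  88.4435] turn(deg) [-0.0394  0.0087 -0.0689] q6 -0.6337605325449966
[200.2162  60.8263] [314.979  206.0997]
```

View pics/w9.png

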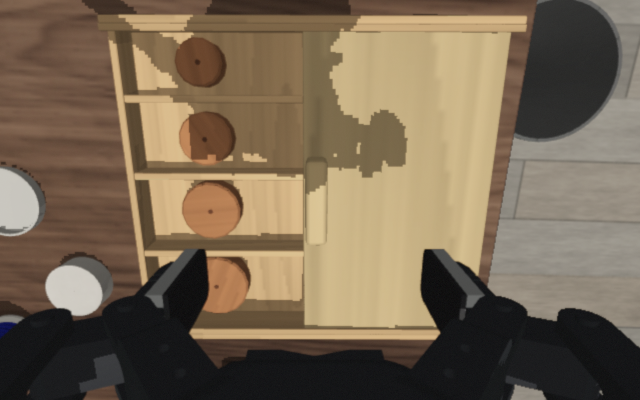

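All four blanks lie flat in bays 1–4, and the bar is at (316,201) as predicted. Gripping it.

```bash

python3 -m handwheel '[{"translation":[0.0009,0.0008,0.03],"angular":[0,0,0],"hand":0},{"translation":[0,0,0.03],"angular":[0,0,0],"hand":0},{"translation":[0,0,0.02],"angular":[0,0,0],"hand":0},{"translation":[0,0,0.008],"angular":[0,0,0],"hand":0},{"translation":[0,0,0],"angular":[0,0,0],"hand":0},{"translation":[0,0,0],"angular":[0,0,0],"hand":0}]'|egrep 'pos|contact'
python3 -m handwheel '[{"translation":[0,0,0],"angular":[0,0,0],"hand":1},{"translation":[0,0,0],"angular":[0,0,0],"hand":1},{"translation":[0,0,0],"angular":[0,0,0],"hand":1},{"translation":[0,0,0],"angular":[0,0,0],"hand":1},{"translation":[0,0,0],"angular":[0,0,0],"hand":1},{"translation":[0,0,0],"angular":[0,0,0],"hand":1},{"translation":[0,0,0],"angular":[0,0,0],"hand":1},{"translation":[0,0,0],"angular":[0,0,0],"hand":1},{"translation":[0,0,0],"angular":[0,0,0],"hand":1},{"translation":[0,0,0],"angular":[0,0,0],"hand":1}]' 30
python3 -m handwheel '[{"translation":[0,-0.01,0],"angular":[0,0,0],"hand":1},{"translation":[0,-0.012,0],"angular":[0,0,0],"hand":1},{"translation":[0,-0.012,0],"angular":[0,0,0],"hand":1},{"translation":[0,-0.012,0],"angular":[0,0,0],"hand":1},{"translation":[0,-0.012,0],"angular":[0,0,0],"hand":1},{"translation":[0,-0.012,0],"angular":[0,0,0],"hand":1},{"translation":[0,-0.012,0],"angular":[0,0,0],"hand":1},{"translation":[0,-0.012,0],"angular":[0,0,0],"hand":1},{"translation":[0,-0.012,0],"angular":[0,0,0],"hand":1},{"translation":[0,-0.012,0],"angular":[0,0,0],"hand":1}]'
for i in 1 2 3 ; do python3 -m handwheel '[{"translation":[0,-0.002,0],"angular":[0,0,0],"hand":1},{"translation":[0,-0.002,0],"angular":[0,0,0],"hand":1},{"translation":[0,0,0],"angular":[0,0,0],"hand":1}]'|egrep 'pos|contact';done
```

```text
position: [0.5327, -0.2813, 0.0423]
contact_force: [0.9, -0.2, 0.4]
clock: 68.25
position: [0.5317, -0.2804, 0.0421]
ee_rot: [-0.0, 0.696, 0.718, -0.001]
contact_force: [-3.2, -0.4, 6.0]
width: 0.0131
gripper_force: 33.4
clock: 69.08
position: [0.4135, -0.2837, 0.0421]
ee_rot: [0.0, 0.696, 0.718, 0.0]
contact_force: [0.9, 2.5, 6.3]
width: 0.0134
gripper_force: 33.5
position: [0.4089, -0.2838, 0.0421]
contact_force: [-1.1, 1.0, 6.6]
position: [0.4066, -0.2839, 0.0421]
contact_force: [3.8, 2.9, 5.1]
position: [0.4065, -0.2839, 0.0421]
contact_force: [14.4, 6.9, -0.7]
```

```bash

python3 -m handwheel '[{"translation":[0,0.003,0],"angular":[0,0,0],"hand":1},{"translation":[0,0,0],"angular":[0,0,0],"hand":0},{"translation":[0,0,0],"angular":[0,0,0],"hand":0},{"translation":[0,0,0],"angular":[0,0,0],"hand":0},{"translation":[0,0,0],"angular":[0,0,0],"hand":0},{"translation":[0,0,-0.02],"angular":[0,0,0],"hand":0},{"translation":[0,0,-0.03],"angular":[0,0,0],"hand":0},{"translation":[0,0,-0.035],"angular":[0,0,0],"hand":0},{"translation":[0,0,0],"angular":[0,0,0],"hand":0},{"translation":[0,0,0],"angular":[0,0,0],"hand":0}]'|egrep 'pos|contact|width'
python3 - <<'E'
from h import *
C=cam("wrist");im=manip.get_image("wrist");cv2.imwrite("pics/w10.png",im[:,:,::-1])
print(w2pix(C,[.4066,-.2812,.056]))
E
```

```text
position: [0.4063, -0.2855, 0.1284]
contact_force: [-0.4, -0.0, -0.3]
width: 0.0857
[313.5206 200.2278]
```

View pics/w10.png

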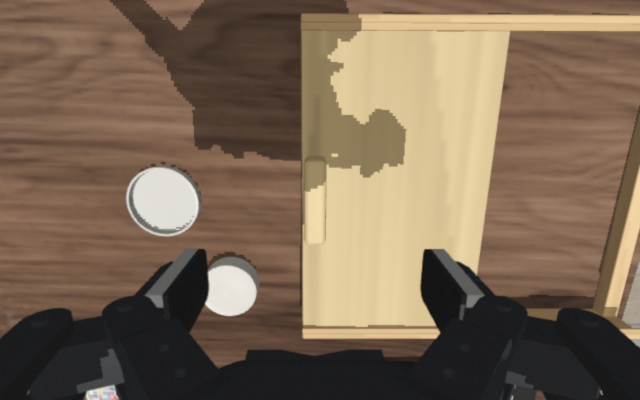

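The cover is fully home, with its front edge flush and the bar at (315,200) as predicted. The gripper is clear of everything.

```bash
python3 -c "
from rig import manip
print(manip.sign_off())"
```

```text
the job is handed in; nothing more can be done
None
```

I sized all four blanks on the gauge, put each flat in its numbered compartment, slid the cover fully home and left the dish alone; the job is handed in, but `sign_off()` gave no verdict.

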